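# Light the bench, sort tools from spark plugs, park the lamp

### The job

First turn the work lamp until its lit face points towards the middle of the blue tray and tip its panel 30 degrees forward from upright, and leave it so while you sort. Then lay every spanner and screwdriver lengthwise inside the blue tray and every spark plug inside the yellow tray. When everything is sorted, turn the lamp back to its red home mark with the panel upright, let go, and leave the small blue-lidded carton and the green tape roll where they stand.

Things in the scene. Friction and masses are not known exactly. Their poses are not given: they have to be found in the camera images.
- lamp_home (a point): centre of the underside of the work lamp's fixed black base (120 mm disc, 22 mm high, fixed to the bench, with a swivel scale marked every 15 degrees). The frame does not turn with the lamp: -x points to the red home mark. The lamp's swivel axis is vertical through this point.
- lamp_turn (a point): point on the lamp's swivel axis, 95 mm above the bench, where the tilt axis crosses it; the frame turns with the yellow bracket and not with the tilt: -x is the horizontal direction in which the lamp's face looks, y runs along the tilt axis, z up. Bracket cheeks stand 72 mm either side, up to 114 mm high.
- lamp_handle (a point): middle of the lamp's red handle bar (14 mm thick, 88 mm free, parallel to the tilt axis and 120 mm from it; the 128 x 22 mm panel ends 45 mm short of it; 215 mm above the bench when upright). Grip it across from above and carry it along its arcs to tilt and swivel the lamp; it may roll between the fingers. The frame tilts with the panel; -x: where the lit face looks.
- lamp_swivel (a joint): swivel angle of the lamp, rad: 0 = pointer at the red home mark, positive = counter-clockwise seen from above; range -1.5 to 1.5. Stays where it is left (friction 0.22 N m).
- lamp_tilt (a joint): tilt of the lamp's panel, rad: 0 = upright, positive = tipped forward (handle towards the lit face's side, face looking down), negative = leaning back; range -0.7 to 0.9; 30 degrees = 0.524. Stays where it is left (friction 0.3 N m).
- blue_tray_in (a point): blue tray for tools, fixed to the bench: open on top, outside 100 x 190 x 30 mm, walls and floor 4 mm. Point: centre of its inner floor; x across (inside 92 mm), y along (inside 182 mm), z up.
- yellow_tray_in (a point): yellow tray for spark plugs, fixed to the bench, same size as the blue one; same point and axes.
- spanner_big: steel combination spanner lying flat, 152 mm long, 26 mm wide at the heads, 6 mm thick; its shank is 10 mm wide and 4 mm thick. Origin: centre of the underside; y along the shank, z up as it first lies. May be absent.
- spanner_small: steel combination spanner lying flat, 136 mm long, 23 mm wide at the heads, 6 mm thick; its shank is 10 mm wide and 4 mm thick. Origin: centre of the underside; y along the shank, z up as it first lies. May be absent.
- screwdriver: cross-head screwdriver with a yellow handle, 170 mm long, 60 g. Origin: on the underside in the middle of its length, 11 mm below its axis; y along it: handle (24 mm thick, axis 11 mm above the bench) from y = +8 to +85 mm, 6 mm blade from +8 to -85 mm. It can roll. May be absent.
- plug_a: spark plug, 65 mm long, white porcelain end, steel hexagon, black end; 50 g. Origin: on the underside, mid-length, 10 mm below its axis. y along it: the hexagon (24 mm across, 20 mm high) lies at y = -10 to +1 mm, the 12 mm thick white end at +1 to +33 mm, the 14 mm thick end at -10 to -32 mm. May be absent.
- plug_b: spark plug, 65 mm long, white porcelain end, steel hexagon, black end; 50 g. Origin: on the underside, mid-length, 10 mm below its axis. y along it: the hexagon (24 mm across, 20 mm high) lies at y = -10 to +1 mm, the 12 mm thick white end at +1 to +33 mm, the 14 mm thick end at -10 to -32 mm. May be absent.
- plug_c: spark plug, 65 mm long, white porcelain end, steel hexagon, black end; 50 g. Origin: on the underside, mid-length, 10 mm below its axis. y along it: the hexagon (24 mm across, 20 mm high) lies at y = -10 to +1 mm, the 12 mm thick white end at +1 to +33 mm, the 14 mm thick end at -10 to -32 mm. May be absent.
- carton: bystander: small carton with a blue lid, 56 x 86 x 46 mm, loose; origin centre of underside. Leave alone.
- tape: bystander: roll of green tape lying flat, 62 mm across, 19 mm high, loose; origin centre of underside. Leave alone.

How it is judged:
By the outcome, as a careful person would: the job done as asked, in the order asked, and still so for the second after the job is handed in, with the robot touching nothing.
Of spanner_big, spanner_small, screwdriver, plug_a, plug_b, plug_c only 4 to 6 are there at a start; the rules pass over those that are not, and their reading is None.
At some moment in a run one of spanner_big, spanner_small, screwdriver may be knocked a few centimetres aside while the robot is not near it.
Once in a run the grip may slacken for a moment while it holds something.
It also fails if it takes over 210 s, if anything falls off the work surface, if the arm or the gripper's body presses on something with over 40 N, if the wrist force passes 120 N, or if a joint passes its speed limit or range.

### The arm

A 7-joint arm with a two-finger parallel gripper is mounted at the origin on a cart in front of the work surface, level with it; the furniture and walls round the work are solid. World frame = base frame: x ahead of the robot, y to its left, z up, the work surface at z = 0. Lengths are in m, angles in rad, forces in N, time in s.
With the tool pointing down it reaches from about 0.425 to 0.875 m from the base axis. Payload 8.4 kg.
Tool frame: the origin (TCP) lies midway between the tips of the shut fingers; the grasp point (between the pads) lies 19 mm behind it; z points along the fingers, y is the line along which they close (so a half turn about z gives the same grasp; the last joint's range is limited). The gripper opens to 87 mm and grips with 3 to 60 N. Pads are 19 mm wide; open, the fingers measure 117 mm over their backs; the gripper's body (75 mm by 190 mm) begins 51 mm behind the grasp point.
Start: joints at [1.196, 0.333, 0.04, 1.465, -0.013, 1.343, -0.059], TCP at [0.177, -0.625, 0.223] pointing down, gripper open.
Joint ranges: [-2.58, 2.58], [-0.38, 2.09], [-1.3, 1.39], [0.25, 2.4], [-1.5, 4.64], [0.08, 2.09], [-2.65, 2.65]. Speed limits (rad/s): [2.22, 2.22, 2.79, 2.79, 3.14, 3.14, 3.14].

### API

Orientations are given as a 3x3 rotation matrix whose columns are the frame's x, y, z axes.
In Python, from workcell import ctrl, eyes, nets gives the robot as it stands. The module is installed in compiled form; this text tells all that it offers.
- The arm moves only by the tool step_arm, never from a script. Its argument "rows" is a list of rows, each an object with "slide": the shift along the tool's x, y, z in cm, a list of three; "roll": the turn about the tool's z in degrees. A call has 1 to 12 rows; each row is the pose to reach, as a shift and turn from the pose commanded when the call began, along the tool's axes at that moment; what a row does not reach only later rows make up. A row lasts 1/8 s, in which the tool goes at most 62.5 mm and 10.7 degrees, less where a joint would pass 70% of its speed; a pose out of reach is approached as far as the arm can. A call with a gripper value outside its range is refused whole. "gripper" is the opening, from -1 (shut) to 1 (fully open), so that 0 is half open, set as the call begins (left out, the last holds). The fingers move at their own pace and stop on an object; "force" is the grip in N (left out, the last holds). Time passes only in rows, so rows that repeat a pose let the fingers close. It gives the time, the measured TCP pose, the force, the opening and the grip force at its end, in the units of the state.
- ctrl.state(): the state, without advancing time (a new reading comes with each control period).
- eyes.camera(name): name is "scene" or "top"; returns the picture (384x512x3 uint8, red, green, blue); there is no depth.
- eyes.get_calibration(name): a dict with "mtx" (3x3 intrinsics, pixels), "rvec" (rotation vector, rad) and "tvec" (3), from world to camera coordinates, as OpenCV has them. Camera axes: x right, y down, z forward; pixel columns grow to the right and rows downward; lengths in m; the calibration is good to about 2 mm. A picture is of the moment at which its call begins. get_calibration takes no time and is no camera call.
- ctrl.finish_job(): hands the job in; it is judged then, once.
Trained networks look in the newest picture that a camera, given by its name, has taken for a name from the list of things; names that differ only in an ending like _2 or _b are one class to them, and where a whole thing is asked for, a point or a joint stands for the part that bears it (a point fixed in the world has none). Each returns a list of dicts, best first, with "p" (0 to 1); they miss things now and then, are a little off and sometimes report something else, mostly with a low value. They report only what shows in the picture. A call takes as long as a camera call.
- nets.cut_out(label, camera): "pixels" (384x512 bool, what is visible of it) and "point" ([column, row] in pixels, amid what is visible of it).
- nets.mark_of(label, camera): "point" ([column, row] in pixels: a listed point, or the origin of a listed thing).
The state is a dict: "time": time; "joint_positions": joint angles; "qvel": joint speeds; "joint_torque": joint torques, N m; "position": TCP position; "tool_rot": TCP orientation; "contact_force": force on the tool from outside, world axes, zero at the start; "ft_torque": the same for the moment, N m; "opening": finger opening in m; "grip_force": force on a finger pad.
Only numpy, scipy, OpenCV 4.12 (cv2) and the standard library are available. Lean on these libraries where they do the work, as an engineer would, in place of code of your own. Each camera call takes 0.05 s, during which the arm holds its last target. There are 200 camera calls.

## Working session

There is one attempt and no reset: what is moved stays moved. The work goes in short steps, Python scripts to look and compute and a tool call to move; the robot and the scene stay as the last step left them, time stands still between calls to the robot, and variables do not carry over. Pictures are saved under pics/ and viewed, at most 14 in all, crops included, and the job is handed in when it is done.

Besides the shell and the picture viewer there is one more tool, called after ">>>" as name(argument=value, ...) on one line, values as JSON. step_arm: Moves the arm, as the interface text tells. Its arguments: {"type":"object","properties":{"rows":{"type":"array","items":{"type":"object","properties":{"slide":{"type":"array","items":{"type":"number"}},"roll":{"type":"number"}}}},"gripper":{"type":"number"},"force":{"type":"number"}},"required":["rows"]}

```bash
mkdir -p pics
cat > h.py <<'E'
import numpy as np, cv2
from workcell import ctrl, eyes, nets
def cal(c):
    k=eyes.get_calibration(c); R=cv2.Rodrigues(np.array(k["rvec"],float))[0]
    return np.array(k["mtx"],float),R,np.array(k["tvec"],float).ravel()
def ray(c,px,z):
    K,R,t=cal(c); d=R.T@np.linalg.inv(K)@np.array([px[0],px[1],1.]); o=-R.T@t
    return o+d*(z-o[2])/d[2]
def proj(c,P):
    K,R,t=cal(c); q=K@(R@np.array(P,float)+t); return q[:2]/q[2]
def shot(c,f=None,crop=None,s=1):
    im=eyes.camera(c)
    if f:
        b=im[...,::-1]
        if crop: x0,y0,x1,y1=crop; b=b[y0:y1,x0:x1]
        cv2.imwrite('pics/'+f,cv2.resize(b,None,fx=s,fy=s,interpolation=cv2.INTER_CUBIC))
    return im
def axis(m,c,z):
    "pixel mask -> centre, long-axis angle, length, width on plane z"
    v,u=np.nonzero(m); P=np.array([ray(c,p,z)[:2] for p in zip(u,v)],np.float32)
    (cx,cy),(w,h),a=cv2.minAreaRect(P)
    if w<h: a+=90; w,h=h,w
    return (round(cx,4),round(cy,4)),round((a+90)%180-90,1),round(w,3),round(h,3)
def st():
    s=ctrl.state(); print('t',round(s['time'],2),'p',np.round(s['position'],4),'f',np.round(s['contact_force'],1),'op',s['opening'],'g',s['grip_force'],'q',np.round(s['joint_positions'],2)); print(np.round(s['tool_rot'],3)); return s
E
python3 - <<'E'
from h import *
st()
for c in ('top','scene'):
    shot(c,c+'0.png',s=1.5)
    K,R,t=cal(c); print(c,'pos',-R.T@t, K[0,0])
    for n in ['lamp_home','lamp_turn','lamp_handle','blue_tray_in','yellow_tray_in','spanner_big','spanner_small','screwdriver','plug_a','carton','tape']:
        z={'lamp_turn':.095,'lamp_handle':.215,'blue_tray_in':.004,'yellow_tray_in':.004}.get(n,0)
        for d in nets.mark_of(n,c):
            if d['p']>.3: print(n,round(d['p'],2),np.round(d['point'],1),np.round(ray(c,d['point'],z),3))
E
```

```text
t 0.0 p [ 0.1768 -0.625   0.2217] f [ 0.3 -0.2  0. ] op 0.08683188241284429 g 0.0 q [ 1.2   0.33  0.04  1.47 -0.01  1.34 -0.06]
[[ 0.962  0.272 -0.001]
 [ 0.272 -0.962  0.001]
 [-0.    -0.002 -1.   ]]
top pos [ 0.40049681 -0.06556763  1.38181517] 369.7167385590513
lamp_home 0.6 [241.8 176.9] [0.632 0.004 0.   ]
lamp_handle 0.94 [235.7 157.6] [0.659 0.014 0.215]
blue_tray_in 0.81 [169.5 239.5] [0.394 0.268 0.004]
yellow_tray_in 0.69 [340.6 241.1] [ 0.395 -0.364  0.004]
spanner_big 0.55 [243.6 218.5] [ 0.474 -0.005  0.   ]
spanner_small 0.65 [246.2 223.7] [ 0.455 -0.015  0.   ]
spanner_small 0.42 [230.4 218.3] [0.475 0.044 0.   ]
screwdriver 0.57 [213.4 223.2] [0.456 0.107 0.   ]
plug_a 0.61 [297.1 233.1] [ 0.422 -0.204  0.   ]
plug_a 0.41 [283.7 234.1] [ 0.418 -0.155  0.   ]
plug_a 0.37 [268.6 233.5] [ 0.42  -0.099  0.   ]
carton 0.57 [242.  143.9] [0.76  0.005 0.   ]
tape 0.65 [190.3 212.9] [0.493 0.195 0.   ]
scene pos [ 0.37463442 -0.8179955   1.11338179] 489.8595438285332
lamp_home 0.68 [268.5 208.2] [0.628 0.008 0.   ]
lamp_turn 0.76 [270.4 185.3] [0.631 0.013 0.095]
lamp_handle 0.94 [282.4 154.3] [0.658 0.008 0.215]
blue_tray_in 0.71 [171.5 155.9] [0.384 0.276 0.004]
yellow_tray_in 0.74 [213.8 344.5] [ 0.399 -0.355  0.004]
spanner_big 0.49 [213.6 221.1] [ 0.466 -0.     0.   ]
spanner_big 0.32 [214.7 343.5] [ 0.402 -0.351  0.   ]
spanner_small 0.7 [212.1 207. ] [0.471 0.05  0.   ]
spanner_small 0.68 [205.2 267.1] [ 0.416 -0.142  0.   ]
screwdriver 0.53 [204.4 192.9] [0.459 0.107 0.   ]
plug_a 0.66 [202.1 192.9] [0.452 0.109 0.   ]
plug_a 0.56 [204.2 266.5] [ 0.414 -0.139  0.   ]
plug_a 0.48 [204.9 249. ] [ 0.426 -0.086  0.   ]
plug_a 0.44 [209.3 285.2] [ 0.417 -0.197  0.   ]
carton 0.57 [312.5 201.4] [0.758 0.003 0.   ]
tape 0.66 [213.1 168.7] [0.501 0.196 0.   ]
```

View pics/top0.png

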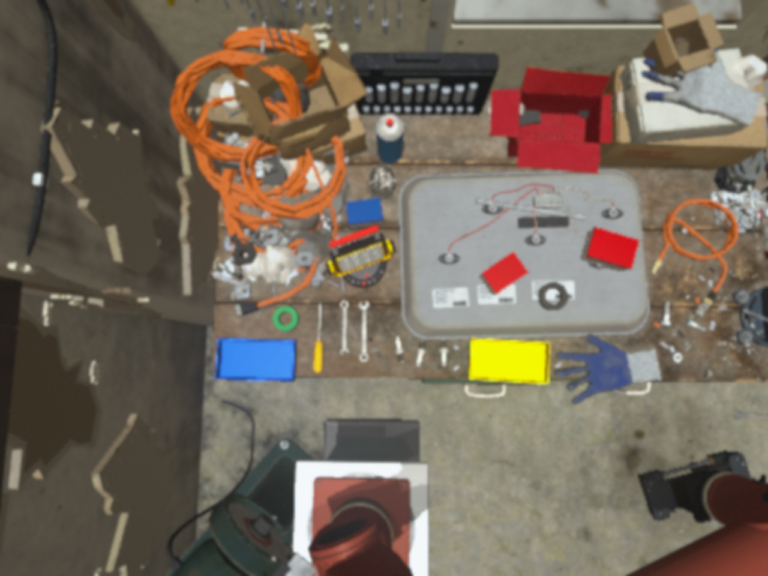

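View pics/scene0.png

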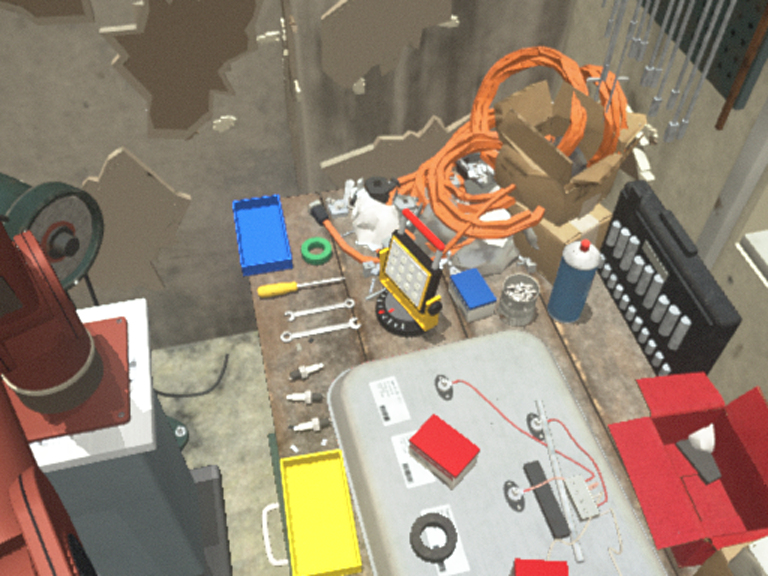

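Run:
```python
from h import *
im=shot('top','top1.png',(110,130,380,290),2.9)
for n,z in [('blue_tray_in',.03),('yellow_tray_in',.03),('spanner_big',.004),('spanner_small',.004),('screwdriver',.011),('plug_a',.01),('lamp_handle',.215),('carton',.046)]:
    for d in nets.cut_out(n,'top'):
        if d['p']>.3: print(n,round(d['p'],2),np.round(d['point']),*axis(d['pixels'],'top',z))
```

```text
blue_tray_in 0.87 [173. 238.] (0.3933, 0.2599) 89.1 0.193 0.1
yellow_tray_in 0.86 [340. 239.] (0.3966, -0.3527) 86.7 0.199 0.102
spanner_small 0.59 [229. 224.] (0.4532, 0.0486) 1.1 0.067 0.007
screwdriver 0.65 [212. 240.] (0.4045, 0.1116) 1.5 0.073 0.018
plug_a 0.59 [265. 234.] (0.4214, -0.0891) 0.4 0.044 0.015
plug_a 0.5 [281. 232.] (0.4147, -0.1424) 0.0 0.044 0.018
plug_a 0.48 [298. 230.] (0.4244, -0.1976) -0.2 0.033 0.018
plug_a 0.42 [241. 168.] (0.6554, 0.0108) -68.1 0.178 0.122
lamp_handle 0.57 [237. 169.] (0.633, 0.0041) -69.4 0.12 0.071
carton 0.95 [241. 142.] (0.7576, 0.0014) -83.1 0.089 0.07
```

View top1.

The views show all six: screwdriver, two spanners and three plugs in a row between the trays. The lamp's red bar is near (240,158) and the carton sits behind it at (242,142). Next I'll look at the top crop.

View pics/top1.png

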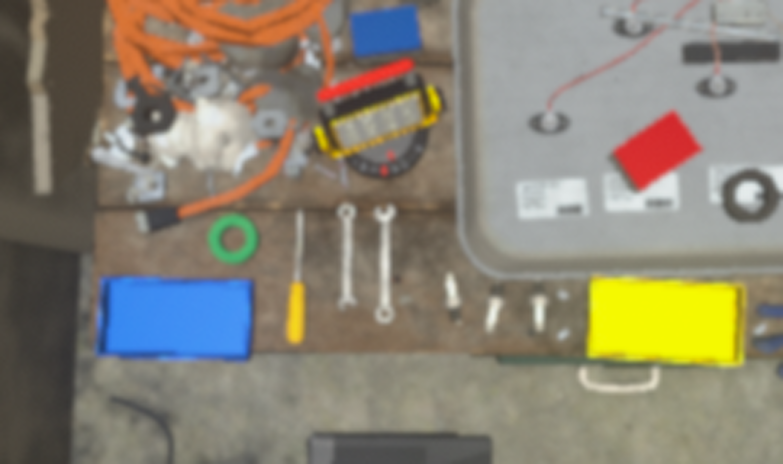

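```bash
cat >> h.py <<'E'
def tri(pa,pb):
    "top px, scene px -> world"
    A=[];b=[]
    for c,p in (('top',pa),('scene',pb)):
        K,R,t=cal(c); o=-R.T@t; d=R.T@np.linalg.inv(K)@np.array([p[0],p[1],1.]); d/=np.linalg.norm(d)
        M=np.eye(3)-np.outer(d,d); A.append(M); b.append(M@o)
    return np.linalg.solve(sum(A),sum(b))
def redbar(c,im,win):
    x0,y0,x1,y1=win; m=np.zeros(im.shape[:2],np.uint8)
    h=cv2.cvtColor(im,cv2.COLOR_RGB2HSV); r=((h[...,0]<7)|(h[...,0]>173))&(h[...,1]>170)&(h[...,2]>110)
    m[y0:y1,x0:x1]=r[y0:y1,x0:x1]; n,l,s,ce=cv2.connectedComponentsWithStats(m)
    k=1+np.argmax(s[1:,4]); v,u=np.nonzero(l==k); P=np.c_[u,v].astype(float); c0=P.mean(0); w=np.linalg.svd(P-c0,full_matrices=False)[2][0]
    e=(P-c0)@w; return c0,c0+w*e.min(),c0+w*e.max(),len(P)
def lamp(wt=(205,120,275,200),ws=(230,110,330,230)):
    T=redbar('top',eyes.camera('top'),wt); S=redbar('scene',eyes.camera('scene'),ws)
    c=tri(T[0],S[0]); print('top',[np.round(x,1) for x in T],'scene',[np.round(x,1) for x in S])
    a,b=[ray('top',p,c[2]) for p in T[1:3]]; d=b-a; print('handle',np.round(c,4),'ends',np.round(a,3),np.round(b,3),'bar dir deg',np.degrees(np.arctan2(d[1],d[0])),'len',np.linalg.norm(d))
    return c
E
python3 - <<'E'
from h import *
c=lamp()
for i in range(3):
  eyes.camera('top');eyes.camera('scene')
  for n in('lamp_home','lamp_turn','lamp_handle','blue_tray_in','yellow_tray_in'):
    a=nets.mark_of(n,'top');b=nets.mark_of(n,'scene')
    if a and b: print(n,np.round(tri(a[0]['point'],b[0]['point']),3))
E
```

```text
top [array([236.2, 156.8]), array([251.1, 151.2]), array([220. , 162.9]), np.int64(126)] scene [array([282.6, 153.2]), array([269.3, 139.7]), array([295.2, 165.8]), np.int64(162)]
handle [0.6603 0.0122 0.2147] ends [ 0.68  -0.036  0.215] [0.641 0.064 0.215] bar dir deg 111.5258262921018 len 0.10720897559188543
lamp_home [0.637 0.002 0.004]
lamp_turn [0.638 0.007 0.104]
lamp_handle [0.666 0.023 0.194]
blue_tray_in [0.397 0.254 0.023]
yellow_tray_in [ 0.397 -0.356  0.019]
lamp_home [0.632 0.007 0.007]
lamp_handle [0.656 0.01  0.217]
blue_tray_in [0.398 0.252 0.034]
yellow_tray_in [ 0.402 -0.353  0.009]
lamp_home [0.63  0.004 0.003]
lamp_turn [ 0.628 -0.002  0.109]
lamp_handle [0.577 0.013 0.045]
blue_tray_in [0.399 0.252 0.022]
yellow_tray_in [ 0.395 -0.353  0.012]
```

```bash
cat >> h.py <<'E'
def go(p,yaw):
    "slide cm / roll deg to TCP p, tool-x yaw (deg)"
    s=ctrl.state(); R=np.array(s['tool_rot']); d=R.T@(np.array(p)-s['position'])*100
    y=np.degrees(np.arctan2(R[1,0],R[0,0])); r=-((yaw-y+180)%360-180)
    print('slide',np.round(d,1),'roll',round(r,1),'yaw',round(y,1))
E
python3 - <<'E'
from h import *
im=eyes.camera('top')
for i in range(3):
  eyes.camera('top')
h=cv2.cvtColor(im,cv2.COLOR_RGB2HSV); r=((h[...,0]<8)|(h[...,0]>172))&(h[...,1]>110)
v,u=np.nonzero(r[175:200,225:260]); 
for a,b in zip(u+225,v+175): print((a,b),np.round(ray('top',(a,b),.022)[:2],3),im[b,a])
cv2.imwrite('pics/z.png',cv2.resize(im[145:200,205:275,::-1],None,fx=8,fy=8,interpolation=cv2.INTER_CUBIC))
im=eyes.camera('scene'); cv2.imwrite('pics/z2.png',cv2.resize(im[130:230,230:310,::-1],None,fx=6,fy=6,interpolation=cv2.INTER_CUBIC))
go((0.66,0.012,.30),111.5)
E
```

```text
(np.int64(244), np.int64(183)) [ 0.605 -0.006] [188 100  96]
(np.int64(242), np.int64(187)) [0.59  0.001] [150  78  74]
(np.int64(241), np.int64(188)) [0.586 0.005] [148  77  75]
(np.int64(242), np.int64(188)) [0.586 0.001] [180  76  71]
(np.int64(243), np.int64(188)) [ 0.586 -0.002] [147  77  74]
(np.int64(241), np.int64(189)) [0.582 0.005] [141  73  70]
(np.int64(242), np.int64(189)) [0.582 0.001] [172  71  66]
(np.int64(243), np.int64(189)) [ 0.582 -0.002] [142  73  69]
(np.int64(242), np.int64(190)) [0.579 0.001] [127  65  60]
(np.int64(243), np.int64(190)) [ 0.579 -0.002] [107  65  60]
slide [ 63.8 -48.2  -7.7] roll -95.7 yaw 15.8
```

View pics/z.png

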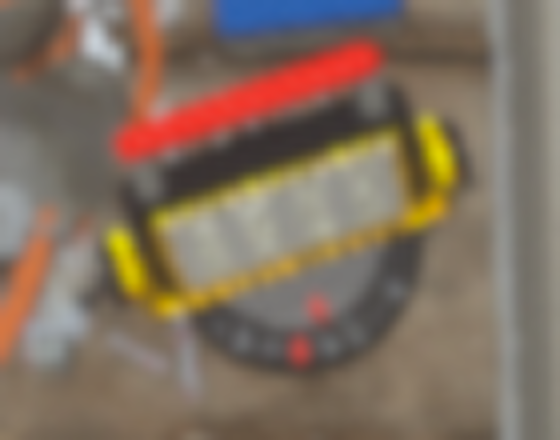

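View pics/z2.png

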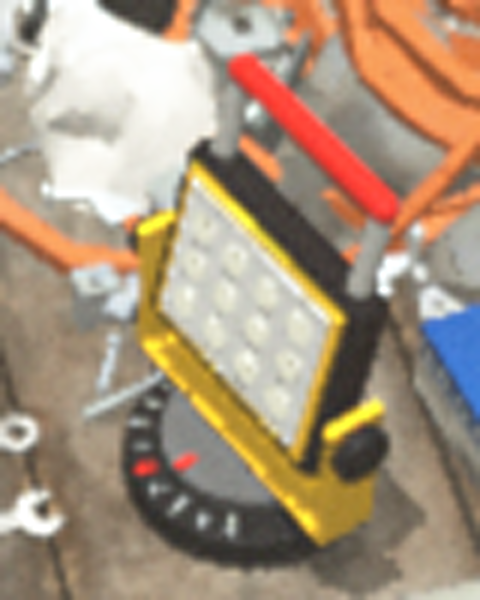

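The crops show the red home mark at top px (242,188.5), the pointer at (244,183), and the bar tilted slightly back. Moving to above the handle.

>>> step_arm(rows=[{"slide": [31.9, -24.1, -8], "roll": -50}, {"slide": [31.9, -24.1, -8], "roll": -50}, {"slide": [31.9, -24.1, -8], "roll": -50}, {"slide": [31.9, -24.1, -8], "roll": -50}, {"slide": [31.9, -24.1, -8], "roll": -50}, {"slide": [63.8, -48.2, -8], "roll": -95.7}, {"slide": [63.8, -48.2, -8], "roll": -95.7}, {"slide": [63.8, -48.2, -8], "roll": -95.7}, {"slide": [63.8, -48.2, -8], "roll": -95.7}, {"slide": [63.8, -48.2, -8], "roll": -95.7}, {"slide": [63.8, -48.2, -8], "roll": -95.7}, {"slide": [63.8, -48.2, -8], "roll": -95.7}], gripper=1, force=40)

```text
time: 5.3
position: [0.6269, -0.0312, 0.3008]
tool_rot: [[-0.366, 0.931, 0.001], [0.931, 0.366, -0.0], [-0.0, 0.001, -1.0]]
contact_force: [0.5, -0.3, -0.2]
opening: 0.0867
grip_force: 0.0
```

Run:
```python
from h import *
st(); go((0.66,0.012,.192),111.5)
a=ray('top',(220.6,177.8),.105);b=ray('top',(259.4,163.8),.105); d=a-b
print((a+b)/2,np.degrees(np.arctan2(d[1],d[0])),np.linalg.norm(d))
for m in((242.2,188.5),(244,183.2)): print(ray('top',m,.022))
```

```text
t 5.3 p [ 0.6269 -0.0312  0.3008] f [ 0.5 -0.3 -0.2] op 0.08671680235847516 g 0.0 q [ 0.43  0.32 -0.59  1.37  0.18  1.5   0.23]
[[-0.366  0.931  0.001]
 [ 0.931  0.366 -0.   ]
 [-0.     0.001 -1.   ]]
slide [ 2.8  4.7 10.9] roll -0.1 yaw 111.4
[0.63576388 0.0051486  0.105     ] 110.64302952611364 0.14477656463552183
[0.58432148 0.00060945 0.022     ]
[ 0.6042817  -0.00578595  0.022     ]
```

>>> step_arm(rows=[{"slide": [0, 0, 0], "roll": 0}, {"slide": [0, 0, 0], "roll": 0}, {"slide": [0, 0, 0], "roll": 0}])

```text
time: 5.68
position: [0.6255, -0.0344, 0.3006]
tool_rot: [[-0.364, 0.931, 0.0], [0.931, 0.364, -0.001], [-0.001, -0.0, -1.0]]
contact_force: [0.1, -0.3, 0.2]
opening: 0.087
grip_force: 0.0
```

Run:
```python
from h import *
st(); go((0.66,0.012,.192),111.5)
```

```text
t 5.67 p [ 0.6255 -0.0344  0.3006] f [ 0.1 -0.3  0.2] op 0.08698512374754909 g 0.0 q [ 0.44  0.31 -0.59  1.38  0.17  1.5   0.23]
[[-0.364  0.931  0.   ]
 [ 0.931  0.364 -0.001]
 [-0.001 -0.    -1.   ]]
slide [ 3.1  4.9 10.9] roll -0.1 yaw 111.4
```

>>> step_arm(rows=[{"slide": [3.1, 4.9, 0], "roll": 0}, {"slide": [3.1, 4.9, 0], "roll": 0}, {"slide": [3.1, 4.9, 5.5], "roll": 0}, {"slide": [3.1, 4.9, 10.9], "roll": 0}, {"slide": [3.1, 4.9, 10.9], "roll": 0}, {"slide": [3.1, 4.9, 10.9], "roll": 0}])

```text
time: 6.42
position: [0.6609, 0.0135, 0.1941]
tool_rot: [[-0.365, 0.931, 0.003], [0.931, 0.365, -0.0], [-0.001, 0.002, -1.0]]
contact_force: [0.5, 0.5, 1.1]
opening: 0.087
grip_force: 0.0
```

>>> step_arm(rows=[{"slide": [0, 0, 0]}, {"slide": [0, 0, 0]}, {"slide": [0, 0, 0]}, {"slide": [0, 0, 0]}, {"slide": [0, 0, 0]}, {"slide": [0, 0, 0]}], gripper=-0.8)

```text
schema error: expected keys slide, roll
```

Run:
```python
from h import *
st()
```

```text
t 6.42 p [0.6609 0.0135 0.1941] f [0.5 0.5 1.1] op 0.08698811554702932 g 0.0 q [ 0.35  0.43 -0.6   1.45  0.25  1.33  0.11]
[[-0.365  0.931  0.003]
 [ 0.931  0.365 -0.   ]
 [-0.001  0.002 -1.   ]]
```

>>> step_arm(rows=[{"slide": [0, 0, 0], "roll": 0}, {"slide": [0, 0, 0], "roll": 0}, {"slide": [0, 0, 0], "roll": 0}, {"slide": [0, 0, 0], "roll": 0}, {"slide": [0, 0, 0], "roll": 0}, {"slide": [0, 0, 0], "roll": 0}, {"slide": [0, 0, 0], "roll": 0}], gripper=-1, force=40)

```text
time: 7.3
position: [0.6601, 0.0143, 0.1914]
tool_rot: [[-0.367, 0.93, -0.0], [0.93, 0.367, 0.0], [0.0, -0.0, -1.0]]
contact_force: [0.4, -0.4, -0.0]
opening: 0.0249
grip_force: 0.0
```

Run:
```python
from h import *
s=st(); R=np.array(s['tool_rot']); g=s['position']-.019*R[:,2]; print('grasp',g)
```

```text
t 7.3 p [0.6601 0.0143 0.1914] f [ 0.4 -0.4 -0. ] op 0.024871107778865486 g 0.0 q [ 0.35  0.44 -0.6   1.45  0.25  1.33  0.11]
[[-0.367  0.93  -0.   ]
 [ 0.93   0.367  0.   ]
 [ 0.    -0.    -1.   ]]
grasp [0.66005302 0.01426592 0.21038631]
```

>>> step_arm(rows=[{"slide": [0, 0, 0], "roll": 0}, {"slide": [0, 0, 0], "roll": 0}, {"slide": [0, 0, 0], "roll": 0}, {"slide": [0, 0, 0], "roll": 0}])

```text
time: 7.8
position: [0.6599, 0.0142, 0.1913]
tool_rot: [[-0.366, 0.93, -0.0], [0.93, 0.366, -0.0], [0.0, -0.0, -1.0]]
contact_force: [-1.4, -0.1, -1.1]
opening: 0.0125
grip_force: 40.0
```

Run:
```python
from h import *
s=st(); R=np.array(s['tool_rot']); g=s['position']-.019*R[:,2]; print('grasp',g)
lamp()
```

```text
t 7.8 p [0.6599 0.0142 0.1913] f [-1.4 -0.1 -1.1] op 0.012475930883775932 g 40.006493255496025 q [ 0.35  0.44 -0.6   1.45  0.25  1.33  0.11]
[[-0.366  0.93  -0.   ]
 [ 0.93   0.366 -0.   ]
 [ 0.    -0.    -1.   ]]
grasp [0.65993326 0.01420026 0.21031097]Traceback (most recent call last):
  File "<stdin>", line 3, in <module>
  File "h.py", line 40, in lamp
    T=redbar('top',eyes.camera('top'),wt); S=redbar('scene',eyes.camera('scene'),ws)
  File "h.py", line 37, in redbar
    k=1+np.argmax(s[1:,4]); v,u=np.nonzero(l==k); P=np.c_[u,v].astype(float); c0=P.mean(0); w=np.linalg.svd(P-c0,full_matrices=False)[2][0]
        ~~~~~~~~~^^^^^^^^^
    return _wrapfunc(a, 'argmax', axis=axis, out=out, **kwds)
    return bound(*args, **kwds)
ValueError: attempt to get argmax of an empty sequence
```

Run:
```python
from h import *
for c in('top','scene'):
  im=eyes.camera(c); h=cv2.cvtColor(im,cv2.COLOR_RGB2HSV).astype(int)
  for n,lo,hi in(('blue',100,118),('yellow',25,33)):
    m=((h[...,0]>=lo)&(h[...,0]<=hi)&(h[...,1]>150)&(h[...,2]>60)).astype(np.uint8)
    k,l,s,_=cv2.connectedComponentsWithStats(m)
    i=1+np.argmax(s[1:,4]); print(c,n,s[i],axis(l==i,c,.03),axis(l==i,c,.015))
```

```text
top blue [ 144  226   53   28 1364] ((0.3945, 0.26), 89.1, 0.19, 0.095) ((0.3944, 0.2636), 89.1, 0.192, 0.096)Traceback (most recent call last):
  File "<stdin>", line 7, in <module>
  File "h.py", line 20, in axis
    v,u=np.nonzero(m); P=np.array([ray(c,p,z)[:2] for p in zip(u,v)],np.float32)
                                   ~~~^^^^^^^
  File "h.py", line 7, in ray
    K,R,t=cal(c); d=R.T@np.linalg.inv(K)@np.array([px[0],px[1],1.]); o=-R.T@t
          ~~~^^^
  File "h.py", line 4, in cal
    k=eyes.get_calibration(c); R=cv2.Rodrigues(np.array(k["rvec"],float))[0]
ValueError: time passes only in moves, steps and waits
```

>>> step_arm(rows=[{"slide": [0, -1, -0.2], "roll": 0}, {"slide": [0, -2, -0.3], "roll": 0}, {"slide": [0, -2.8, -0.3], "roll": 0}, {"slide": [0, -2.8, -0.3], "roll": 0}, {"slide": [0, -2.8, -0.3], "roll": 0}])

```text
time: 8.52
position: [0.634, 0.0043, 0.1953]
tool_rot: [[-0.367, 0.93, 0.001], [0.93, 0.367, 0.0], [-0.0, 0.001, -1.0]]
contact_force: [-0.7, 2.6, 4.1]
opening: 0.0128
grip_force: 40.1
```

Run:
```python
from h import *
st();go((.633,.005,.1947),43.5)
```

```text
t 8.53 p [0.634  0.0043 0.1953] f [-0.7  2.6  4.1] op 0.012823340485542319 g 40.118060410022736 q [ 0.39  0.38 -0.61  1.52  0.22  1.31  0.14]
[[-0.367  0.93   0.001]
 [ 0.93   0.367  0.   ]
 [-0.     0.001 -1.   ]]
slide [ 0.1 -0.1  0.1] roll 68.0 yaw 111.5
```

>>> step_arm(rows=[{"slide": [0, 0, 0], "roll": 7}, {"slide": [0, 0, 0], "roll": 14}, {"slide": [0, 0, 0], "roll": 22}, {"slide": [0, 0, 0], "roll": 30}, {"slide": [0, 0, 0], "roll": 38}, {"slide": [0, 0, 0], "roll": 46}, {"slide": [0, 0, 0], "roll": 54}, {"slide": [0, 0, 0], "roll": 62}, {"slide": [0, 0, 0], "roll": 68.4}, {"slide": [0, 0, 0], "roll": 68.4}, {"slide": [0, 0, 0], "roll": 68.4}])

```text
time: 9.9
position: [0.6348, 0.005, 0.1953]
tool_rot: [[0.727, 0.686, 0.002], [0.686, -0.727, 0.001], [0.002, 0.001, -1.0]]
contact_force: [2.6, 4.7, 5.2]
opening: 0.0128
grip_force: 40.1
```

```bash
sed -i 's/^import numpy/import functools, numpy/; s/^def cal(c)/@functools.lru_cache\ndef cal(c)/' h.py; sed -i 's/^import functools, numpy as np, cv2/import functools, cv2, numpy as np/' h.py
python3 - <<'E'
from h import *
st();go((.633,.005,.1947),43.1); d=np.radians(133.1); go((.633+.06*np.cos(d),.005+.06*np.sin(d),.1787),43.1)
E
```

```text
t 9.9 p [0.6348 0.005  0.1953] f [2.6 4.7 5.2] op 0.012773517092492978 g 40.09303316473961 q [ 0.25  0.35 -0.42  1.52  0.14  1.3  -1.  ]
[[ 0.727  0.686  0.002]
 [ 0.686 -0.727  0.001]
 [ 0.002  0.001 -1.   ]]
slide [-0.1 -0.1  0.1] roll 0.2 yaw 43.3
slide [-0.1 -6.1  1.7] roll 0.2 yaw 43.3
```

>>> step_arm(rows=[{"slide": [0, -1.1, 0.05], "roll": 0.2}, {"slide": [0, -2.1, 0.2], "roll": 0.2}, {"slide": [0, -3.1, 0.4], "roll": 0.2}, {"slide": [0, -4.1, 0.7], "roll": 0.2}, {"slide": [0, -5.1, 1.1], "roll": 0.2}, {"slide": [0, -6.1, 1.65], "roll": 0.2}, {"slide": [0, -6.1, 1.65], "roll": 0.2}, {"slide": [0, -6.1, 1.65], "roll": 0.2}])

```text
time: 10.9
position: [0.5927, 0.0476, 0.1771]
tool_rot: [[0.731, 0.683, 0.0], [0.683, -0.731, -0.001], [-0.0, 0.001, -1.0]]
contact_force: [6.8, 1.2, -6.1]
opening: 0.013
grip_force: 40.4
```

>>> step_arm(rows=[{"slide": [0, 0, 0], "roll": 0}, {"slide": [0, 0, 0], "roll": 0}, {"slide": [0, 0, 0], "roll": 0}, {"slide": [0, 0, 0], "roll": 0}], gripper=-0.3)

```text
time: 11.4
position: [0.5922, 0.0484, 0.1779]
tool_rot: [[0.732, 0.681, -0.0], [0.681, -0.732, -0.0], [-0.0, -0.0, -1.0]]
contact_force: [-0.8, 0.2, 0.9]
opening: 0.0298
grip_force: 0.0
```

Run:
```python
from h import *
st()
```

```text
t 11.4 p [0.5922 0.0484 0.1779] f [-0.8  0.2  0.9] op 0.029841425959586085 g 0.0 q [ 0.22  0.28 -0.45  1.65  0.13  1.24 -1.08]
[[ 0.732  0.681 -0.   ]
 [ 0.681 -0.732 -0.   ]
 [-0.    -0.    -1.   ]]
```

>>> step_arm(rows=[{"slide": [0, 0, -6], "roll": 0}, {"slide": [0, 0, -12], "roll": 0}, {"slide": [-5, 0, -12], "roll": 10}, {"slide": [-12, 5, -12], "roll": 20}, {"slide": [-24, 3, -12], "roll": 30}, {"slide": [-24, 3, -12], "roll": 40}, {"slide": [-24, 3, -8], "roll": 43}, {"slide": [-24, 3, -8], "roll": 43}, {"slide": [-24, 3, -8], "roll": 43}], gripper=0)

```text
time: 12.52
position: [0.438, -0.136, 0.2592]
tool_rot: [[1.0, 0.001, 0.001], [0.001, -1.0, 0.0], [0.001, -0.0, -1.0]]
contact_force: [0.8, 0.2, 0.1]
opening: 0.0438
grip_force: 0.0
```

Run:
```python
from h import *
st()
c=lamp((190,130,275,200),(220,110,330,230))
a=eyes.camera('top');b=eyes.camera('scene')
f=lambda i,x0,y0,x1,y1,s:cv2.resize(i[y0:y1,x0:x1,::-1],None,fx=s,fy=s,interpolation=cv2.INTER_CUBIC)
A=f(a,190,145,330,265,4);B=f(b,190,130,290,290,3); o=np.zeros((480,860,3),np.uint8);o[:480,:560]=A[:480];o[:480,560:860]=B
cv2.imwrite('pics/l1.png',cv2.resize(o,None,fx=.93,fy=.93))
for n,z in [('plug_a',.01)]:
    for d in nets.cut_out(n,'top')[:5]: print(n,round(d['p'],2),np.round(d['point']),*axis(d['pixels'],'top',z))
    for d in nets.cut_out(n,'scene')[:5]: print('s',round(d['p'],2),np.round(d['point']),*axis(d['pixels'],'scene',z))
```

```text
t 12.53 p [ 0.438  -0.136   0.2592] f [0.8 0.2 0.1] op 0.04377280491085885 g 0.0 q [ 0.47 -0.06 -0.25  1.84 -0.02  1.36 -1.35]
[[ 1.     0.001  0.001]
 [ 0.001 -1.     0.   ]
 [ 0.001 -0.    -1.   ]]
top [array([225.7, 178.5]), array([213.7, 166.3]), array([236.5, 189.5]), np.int64(124)] scene [array([253.7, 151.2]), array([264.7, 138.7]), array([242.2, 164.2]), np.int64(129)]
handle [0.5917 0.0454 0.2048] ends [0.632 0.085 0.205] [0.556 0.01  0.205] bar dir deg -134.8988704158417 len 0.10653610972687273
s 0.56 [203. 265.] (0.412, -0.1375) -26.3 0.051 0.021
```

View pics/l1.png

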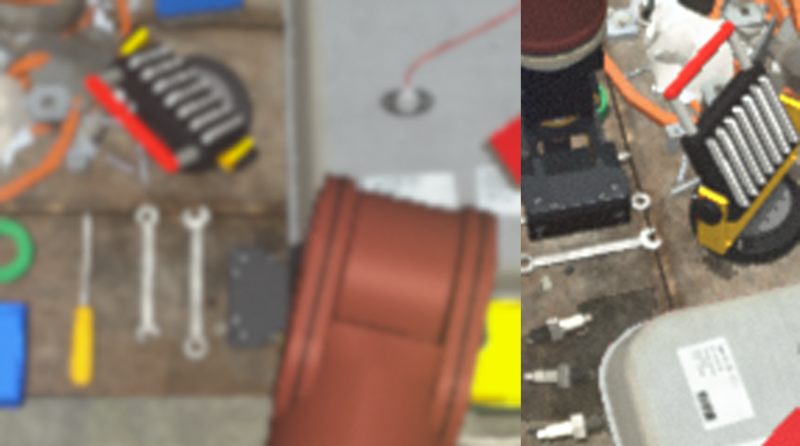

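The pictures show the lamp tipped forward with its red bar towards the blue tray; the spanners and screwdriver are undisturbed. Checking the bar's direction more carefully, with both cameras.

```bash
cat >> h.py <<'E'
def bardir(z,wt=(190,130,275,200),ws=(220,110,330,230)):
    for c,w in(('top',wt),('scene',ws)):
        c0,a,b,n=redbar(c,eyes.camera(c),w)
        d=ray(c,a,z)-ray(c,b,z); print(c,np.round(np.degrees(np.arctan2(d[1],d[0]))%180,1),np.round(ray(c,c0,z),4),np.linalg.norm(d))
E
python3 - <<'E'
from h import *
bardir(.199); bardir(.199)
for i in range(3):
  eyes.camera('top');eyes.camera('scene')
  for n in('lamp_home','lamp_turn'):
    for c,z in(('top',{'lamp_home':0,'lamp_turn':.095}[n]),('scene',{'lamp_home':0,'lamp_turn':.095}[n])):
      a=nets.mark_of(n,c)
      if a: print(n,c,round(a[0]['p'],2),np.round(ray(c,a[0]['point'],z),4))
E
```

```text
top 45.1 [0.5927 0.046  0.199 ] 0.10705919717639498
scene 44.2 [0.5926 0.0506 0.199 ] 0.11012709615858826
top 45.1 [0.5927 0.046  0.199 ] 0.10705919717639498
scene 44.0 [0.5931 0.0511 0.199 ] 0.10998255144145055
lamp_home top 0.59 [0.6327 0.0126 0.    ]
lamp_home scene 0.91 [0.6389 0.0047 0.    ]
lamp_turn top 0.8 [0.6371 0.0129 0.095 ]
lamp_home top 0.93 [0.6304 0.0107 0.    ]
lamp_home scene 0.61 [ 6.341e-01 -1.000e-04  0.000e+00]
lamp_turn top 0.57 [ 6.441e-01 -1.000e-04  9.500e-02]
lamp_turn scene 0.57 [0.6373 0.0223 0.095 ]
lamp_home top 0.91 [0.6285 0.0122 0.    ]
lamp_home scene 0.6 [0.6331 0.0039 0.    ]
lamp_turn top 0.86 [0.6314 0.01   0.095 ]
lamp_turn scene 0.58 [0.6439 0.0088 0.095 ]
```

Run:
```python
from h import *
t=cv2.imread('pics/top1.png')[255:350,425:585]; t=cv2.resize(t,None,fx=4.5,fy=4.5)   # full px = 110+(425+u/4.5)/2.9, 130+(255+v/4.5)/2.9
im=shot('scene'); s=cv2.resize(im[235:300,180:260,::-1],None,fx=5,fy=5,interpolation=cv2.INTER_CUBIC) 
o=np.zeros((427,720+400,3),np.uint8); o[:,:720]=t[:427]; o[:325,720:]=s
cv2.imwrite('pics/pl.png',cv2.resize(o,None,fx=.7,fy=.7))
```

```text
(no output)
```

View pics/pl.png

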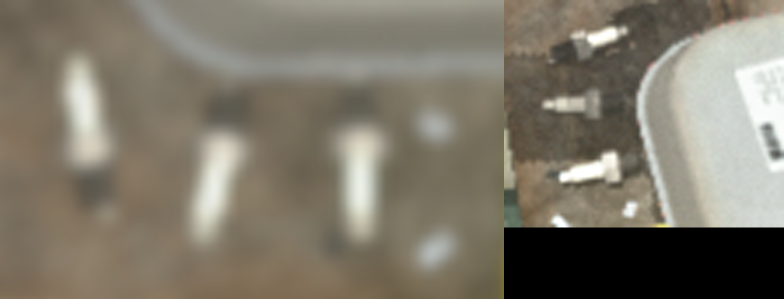

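The crop shows plug 1 with its white end away from the robot, and plugs 2 and 3 with black ends away. Their hexagons are at crop (90,150), (220,145) and (360,145).

Run:
```python
from h import *
f=lambda u,v:(110+(425+u/3.15)/2.9-.3,130+(255+v/3.15)/2.9-.3)
for w,h,k in(((78,60),(90,148),(98,205)),((204,238),(220,145),(228,90)),((360,238),(360,145),(358,90))):
    W,H,B=[ray('top',f(*p),.01)[:2] for p in(w,h,k)]; d=W-B
    print('hex',H.round(4),'mid',((W+B)/2).round(4),'len',np.linalg.norm(d).round(3),'yaw',np.degrees(np.arctan2(d[1],d[0])).round(1))
go((.413,-.094,.006),0)
```

```text
hex [ 0.4183 -0.0895] mid [ 0.4246 -0.0886] len 0.059 yaw 8.3
hex [ 0.4201 -0.1418] mid [ 0.4125 -0.1402] len 0.06 yaw 170.9
hex [ 0.4207 -0.1981] mid [ 0.4132 -0.1977] len 0.059 yaw -179.4
slide [-2.4 -4.3 25.2] roll -0.1 yaw -0.1
```

Run:
```python
from h import *
go((.420,-.0893,.06),8);go((.420,-.0893,.005),8)
```

```text
slide [-1.7 -4.7 19.8] roll -8.1 yaw -0.1
slide [-1.7 -4.7 25.3] roll -8.1 yaw -0.1
```

>>> step_arm(rows=[{"slide": [-1.7, -4.7, 5], "roll": -8.1}, {"slide": [-1.7, -4.7, 10], "roll": -8.1}, {"slide": [-1.7, -4.7, 15], "roll": -8.1}, {"slide": [-1.7, -4.7, 19.8], "roll": -8.1}, {"slide": [-1.7, -4.7, 22.5], "roll": -8.1}, {"slide": [-1.7, -4.7, 24.5], "roll": -8.1}, {"slide": [-1.7, -4.7, 25.3], "roll": -8.1}, {"slide": [-1.7, -4.7, 25.3], "roll": -8.1}, {"slide": [-1.7, -4.7, 25.3], "roll": -8.1}])

```text
time: 15.1
position: [0.4207, -0.0899, 0.0058]
tool_rot: [[0.99, 0.139, 0.001], [0.139, -0.99, -0.0], [0.001, 0.0, -1.0]]
contact_force: [0.3, -0.5, 0.4]
opening: 0.0432
grip_force: 0.0
```

>>> step_arm(rows=[{"slide": [0, 0, 0], "roll": 0}, {"slide": [0, 0, 0], "roll": 0}, {"slide": [0, 0, 0], "roll": 0}, {"slide": [0, 0, 0], "roll": 0}, {"slide": [0, 0, 0], "roll": 0}], gripper=-1, force=30)

```text
time: 15.72
position: [0.4202, -0.0898, 0.0052]
tool_rot: [[0.99, 0.139, 0.0], [0.139, -0.99, -0.0], [0.0, 0.0, -1.0]]
contact_force: [-0.5, -0.2, 4.4]
opening: 0.0207
grip_force: 30.0
```

Run:
```python
from h import *
st()
```

```text
t 15.72 p [ 0.4202 -0.0898  0.0052] f [-0.5 -0.2  4.4] op 0.020711579919405754 g 30.00080980011262 q [ 0.4   0.16 -0.31  2.19  0.07  0.8  -1.38]
[[ 0.99   0.139  0.   ]
 [ 0.139 -0.99  -0.   ]
 [ 0.     0.    -1.   ]]
```

Run:
```python
from h import *
go((.395,-.304,.10),-3);go((.395,-.304,.012),-3)
```

```text
slide [-5.5 20.9 -9.5] roll 11.0 yaw 8.0
slide [-5.5 20.9 -0.7] roll 11.0 yaw 8.0
```

>>> step_arm(rows=[{"slide": [0, 0, -3], "roll": 0}, {"slide": [0, 0, -8], "roll": 0}, {"slide": [-1, 5, -9.5], "roll": 3}, {"slide": [-3, 11, -9.5], "roll": 6}, {"slide": [-4.5, 16, -9.5], "roll": 11}, {"slide": [-5.5, 20.9, -9.5], "roll": 11}, {"slide": [-5.5, 20.9, -9.5], "roll": 11}, {"slide": [-5.5, 20.9, -6], "roll": 11}, {"slide": [-5.5, 20.9, -2.5], "roll": 11}, {"slide": [-5.5, 20.9, -0.7], "roll": 11}, {"slide": [-5.5, 20.9, -0.7], "roll": 11}, {"slide": [-5.5, 20.9, -0.7], "roll": 11}])

```text
time: 17.23
position: [0.3951, -0.3041, 0.0126]
tool_rot: [[0.999, -0.052, 0.001], [-0.052, -0.999, -0.0], [0.001, 0.0, -1.0]]
contact_force: [-0.5, -0.0, -0.0]
opening: 0.0215
grip_force: 30.0
```

>>> step_arm(rows=[{"slide": [0, 0, 0], "roll": 0}, {"slide": [0, 0, 0], "roll": 0}, {"slide": [0, 0, 0], "roll": 0}, {"slide": [0, 0, -5], "roll": 0}, {"slide": [0, 0, -10], "roll": 0}, {"slide": [0, 0, -10], "roll": 0}], gripper=0)

```text
time: 17.98
position: [0.3969, -0.306, 0.116]
tool_rot: [[0.999, -0.053, 0.006], [-0.052, -0.999, -0.004], [0.006, 0.004, -1.0]]
contact_force: [-0.5, -0.2, -0.3]
opening: 0.0435
grip_force: 0.0
```

Run:
```python
from h import *
st(); go((.418,-.1412,.06),-9);go((.418,-.1412,.005),-9)
```

```text
t 17.98 p [ 0.3969 -0.306   0.116 ] f [-0.5 -0.2 -0.3] op 0.043500858601319733 g 0.0 q [ 0.66  0.12 -0.09  1.95  0.01  1.06 -1.07]
[[ 0.999 -0.053  0.006]
 [-0.052 -0.999 -0.004]
 [ 0.006  0.004 -1.   ]]
slide [  1.2 -16.6   5.5] roll 6.0 yaw -3.0
slide [  1.2 -16.6  11. ] roll 6.0 yaw -3.0
```

>>> step_arm(rows=[{"slide": [0.5, -5, 0], "roll": 6}, {"slide": [1, -11, 0], "roll": 6}, {"slide": [1.4, -16.4, 0], "roll": 6}, {"slide": [1.4, -16.4, 3], "roll": 6}, {"slide": [1.4, -16.4, 6.5], "roll": 6}, {"slide": [1.4, -16.4, 9], "roll": 6}, {"slide": [1.4, -16.4, 10.7], "roll": 6}, {"slide": [1.4, -16.4, 10.7], "roll": 6}, {"slide": [1.4, -16.4, 10.7], "roll": 6}])

```text
time: 19.1
position: [0.4174, -0.1414, 0.0052]
tool_rot: [[0.988, -0.156, 0.0], [-0.156, -0.988, 0.0], [0.0, -0.0, -1.0]]
contact_force: [0.3, 0.1, 0.2]
opening: 0.0436
grip_force: 0.0
```

>>> step_arm(rows=[{"slide": [0, 0, 0], "roll": 0}, {"slide": [0, 0, 0], "roll": 0}, {"slide": [0, 0, 0], "roll": 0}, {"slide": [0, 0, 0], "roll": 0}, {"slide": [0, 0, 0], "roll": 0}], gripper=-1)

```text
time: 19.73
position: [0.4175, -0.1415, 0.0052]
tool_rot: [[0.988, -0.156, 0.001], [-0.156, -0.988, -0.0], [0.001, 0.0, -1.0]]
contact_force: [-0.8, -1.0, 5.7]
opening: 0.0204
grip_force: 30.0
```

Run:
```python
from h import *
st(); go((.401,-.353,.10),-3);go((.401,-.353,.012),-3)
```

```text
t 19.73 p [ 0.4175 -0.1415  0.0052] f [-0.8 -1.   5.7] op 0.02041936548076561 g 30.001003902289085 q [ 0.46  0.17 -0.24  2.17  0.06  0.8  -1.55]
[[ 0.988 -0.156  0.001]
 [-0.156 -0.988 -0.   ]
 [ 0.001  0.    -1.   ]]
slide [ 1.7 21.2 -9.5] roll -6.0 yaw -9.0
slide [ 1.7 21.1 -0.7] roll -6.0 yaw -9.0
```

>>> step_arm(rows=[{"slide": [0, 0, -3], "roll": 0}, {"slide": [0, 0, -8], "roll": 0}, {"slide": [0.5, 5, -9.5], "roll": -3}, {"slide": [1, 11, -9.5], "roll": -6}, {"slide": [1.5, 16, -9.5], "roll": -6}, {"slide": [1.7, 21.2, -9.5], "roll": -6}, {"slide": [1.7, 21.2, -9.5], "roll": -6}, {"slide": [1.7, 21.2, -6], "roll": -6}, {"slide": [1.7, 21.2, -2.5], "roll": -6}, {"slide": [1.7, 21.2, -0.7], "roll": -6}, {"slide": [1.7, 21.2, -0.7], "roll": -6}, {"slide": [1.7, 21.2, -0.7], "roll": -6}])

```text
time: 21.22
position: [0.4015, -0.3537, 0.013]
tool_rot: [[0.999, -0.052, 0.001], [-0.052, -0.999, -0.001], [0.001, 0.001, -1.0]]
contact_force: [0.5, -0.5, -1.5]
opening: 0.0209
grip_force: 30.0
```

>>> step_arm(rows=[{"slide": [0, 0, 0], "roll": 0}, {"slide": [0, 0, 0], "roll": 0}, {"slide": [0, 0, 0], "roll": 0}, {"slide": [0, 0, -5], "roll": 0}, {"slide": [0, 0, -9], "roll": 0}, {"slide": [0, 0, -9], "roll": 0}, {"slide": [0, 0, -9], "roll": 0}], gripper=-0.2)

```text
time: 22.1
position: [0.4005, -0.3532, 0.1015]
tool_rot: [[0.999, -0.052, -0.0], [-0.052, -0.999, 0.0], [-0.0, -0.0, -1.0]]
contact_force: [-0.6, 0.5, -0.3]
opening: 0.0348
grip_force: 0.0
```

Run:
```python
from h import *
st(); go((.418,-.198,.06),0);go((.418,-.198,.005),0)
```

```text
t 22.1 p [ 0.4005 -0.3532  0.1015] f [-0.6  0.5 -0.3] op 0.03476434488056692 g 0.0 q [ 0.69  0.2  -0.06  1.89  0.01  1.05 -1.  ]
[[ 0.999 -0.052 -0.   ]
 [-0.052 -0.999  0.   ]
 [-0.    -0.    -1.   ]]
slide [  0.9 -15.6   4.2] roll -3.0 yaw -3.0
slide [  0.9 -15.6   9.7] roll -3.0 yaw -3.0
```

>>> step_arm(rows=[{"slide": [0.3, -5, 0], "roll": -3}, {"slide": [0.6, -11, 0], "roll": -3}, {"slide": [0.9, -15.6, 0], "roll": -3}, {"slide": [0.9, -15.6, 3], "roll": -3}, {"slide": [0.9, -15.6, 6.5], "roll": -3}, {"slide": [0.9, -15.6, 8.5], "roll": -3}, {"slide": [0.9, -15.6, 9.7], "roll": -3}, {"slide": [0.9, -15.6, 9.7], "roll": -3}, {"slide": [0.9, -15.6, 9.7], "roll": -3}], gripper=0)

```text
time: 23.22
position: [0.4184, -0.1983, 0.0055]
tool_rot: [[1.0, -0.0, 0.001], [-0.0, -1.0, -0.0], [0.001, 0.0, -1.0]]
contact_force: [0.2, 0.3, 0.2]
opening: 0.0434
grip_force: 0.0
```

>>> step_arm(rows=[{"slide": [0, 0, 0], "roll": 0}, {"slide": [0, 0, 0], "roll": 0}, {"slide": [0, 0, 0], "roll": 0}, {"slide": [0, 0, 0], "roll": 0}, {"slide": [0, 0, 0], "roll": 0}], gripper=-1)

```text
time: 23.85
position: [0.4182, -0.1982, 0.0052]
tool_rot: [[1.0, -0.0, 0.0], [-0.0, -1.0, -0.0], [0.0, 0.0, -1.0]]
contact_force: [-1.0, 0.3, 5.5]
opening: 0.0211
grip_force: 30.0
```

Run:
```python
from h import *
st(); go((.399,-.404,.10),-3);go((.399,-.404,.012),-3)
```

```text
t 23.85 p [ 0.4182 -0.1982  0.0052] f [-1.   0.3  5.5] op 0.021111331598375364 g 30.00104756851215 q [ 0.52  0.21 -0.19  2.12  0.05  0.81 -1.27]
[[ 1. -0.  0.]
 [-0. -1. -0.]
 [ 0.  0. -1.]]
slide [-1.9 20.6 -9.5] roll 3.0 yaw -0.0
slide [-1.9 20.6 -0.7] roll 3.0 yaw -0.0
```

>>> step_arm(rows=[{"slide": [0, 0, -3], "roll": 0}, {"slide": [0, 0, -8], "roll": 0}, {"slide": [-0.5, 5, -9.5], "roll": 3}, {"slide": [-1, 11, -9.5], "roll": 3}, {"slide": [-1.5, 16, -9.5], "roll": 3}, {"slide": [-1.9, 20.6, -9.5], "roll": 3}, {"slide": [-1.9, 20.6, -9.5], "roll": 3}, {"slide": [-1.9, 20.6, -6], "roll": 3}, {"slide": [-1.9, 20.6, -2.5], "roll": 3}, {"slide": [-1.9, 20.6, -0.7], "roll": 3}, {"slide": [-1.9, 20.6, -0.7], "roll": 3}, {"slide": [-1.9, 20.6, -0.7], "roll": 3}])

```text
time: 25.35
position: [0.3997, -0.4044, 0.013]
tool_rot: [[0.999, -0.052, 0.001], [-0.052, -0.999, -0.001], [0.001, 0.001, -1.0]]
contact_force: [-0.1, -0.7, -0.2]
opening: 0.0205
grip_force: 30.0
```

>>> step_arm(rows=[{"slide": [0, 0, 0], "roll": 0}, {"slide": [0, 0, 0], "roll": 0}, {"slide": [0, 0, 0], "roll": 0}, {"slide": [0, 0, -5], "roll": 0}, {"slide": [0, 0, -10], "roll": 0}, {"slide": [0, 10, -14], "roll": 0}, {"slide": [0, 15, -18], "roll": 0}, {"slide": [0, 15, -18], "roll": 0}, {"slide": [0, 15, -18], "roll": 0}], gripper=-0.2)

```text
time: 26.48
position: [0.3899, -0.5577, 0.1937]
tool_rot: [[0.998, -0.056, 0.001], [-0.056, -0.998, -0.004], [0.001, 0.004, -1.0]]
contact_force: [0.8, 0.5, -0.8]
opening: 0.0351
grip_force: 0.0
```

Run:
```python
from h import *
st()
a=shot('top');
cv2.imwrite('pics/m1.png',cv2.resize(a[170:275,135:395,::-1],None,fx=3,fy=3,interpolation=cv2.INTER_CUBIC))
for n,z in [('spanner_big',.004),('spanner_small',.004),('screwdriver',.011),('plug_a',.014)]:
    for d in nets.cut_out(n,'top'):
        if d['p']>.25: print(n,round(d['p'],2),np.round(d['point']),*axis(d['pixels'],'top',z))
```

```text
t 26.48 p [ 0.3899 -0.5577  0.1937] f [ 0.8  0.5 -0.8] op 0.03509098139332287 g 0.0 q [ 0.86  0.41  0.04  1.42 -0.02  1.31 -0.72]
[[ 0.998 -0.056  0.001]
 [-0.056 -0.998 -0.004]
 [ 0.001  0.004 -1.   ]]
spanner_big 0.62 [244. 224.] (0.4725, -0.0014) 0.8 0.119 0.011
spanner_small 0.5 [228. 227.] (0.4496, 0.0466) 1.2 0.074 0.019
screwdriver 0.71 [212. 234.] (0.4285, 0.1122) 1.5 0.121 0.018
screwdriver 0.7 [325. 239.] (0.396, -0.3053) 17.9 0.046 0.022
plug_a 0.72 [234. 173.] (0.6399, 0.019) 45.6 0.178 0.099
plug_a 0.55 [325. 240.] (0.4003, -0.3061) -14.8 0.047 0.021
plug_a 0.45 [341. 238.] (0.4007, -0.3539) -1.1 0.047 0.018
plug_a 0.41 [353. 239.] (0.3995, -0.4048) -1.4 0.051 0.018
```

View pics/m1.png

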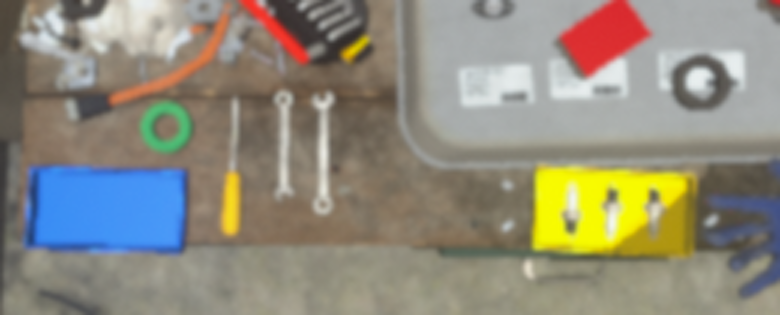

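The picture shows the plugs parted in the yellow tray, with the spanners at u≈323 and 283 and the screwdriver at 234 unmoved.

```bash
cat >> h.py <<'E'
def ends(a,b,z,f=lambda p:p):
    A,B=[ray('top',f(p),z)[:2] for p in(a,b)]; d=A-B
    print('mid',((A+B)/2).round(4),'len',np.linalg.norm(d).round(3),'yaw',np.degrees(np.arctan2(d[1],d[0])).round(1))
E
python3 - <<'E'
from h import *
f=lambda p:(135+p[0]/3-.3,170+p[1]/3-.3)
ends((323,92),(322,213),.004,f); ends((283,90),(284,198),.004,f); ends((237,98),(231,236),.011,f)
go((.462,-.002,.15),1)
E
```

```text
mid [ 4.67e-01 -4.00e-04] len 0.15 yaw 0.4
mid [0.477  0.0483] len 0.134 yaw 1.7
mid [0.4479 0.1082] len 0.17 yaw -1.0
slide [  4.2 -55.3   4.2] roll -3.9 yaw -2.9
```

>>> step_arm(rows=[{"slide": [4.5, -55.5, 4], "roll": -3.5}, {"slide": [4.5, -55.5, 4], "roll": -3.5}, {"slide": [4.5, -55.5, 4], "roll": -3.5}, {"slide": [4.5, -55.5, 4], "roll": -3.5}, {"slide": [4.5, -55.5, 4], "roll": -3.5}, {"slide": [4.5, -55.5, 4], "roll": -3.5}, {"slide": [4.5, -55.5, 4], "roll": -3.5}, {"slide": [4.5, -55.5, 4], "roll": -3.5}, {"slide": [4.5, -55.5, 4], "roll": -3.5}, {"slide": [4.5, -55.5, 4], "roll": -3.5}, {"slide": [4.5, -55.5, 4], "roll": -3.5}, {"slide": [4.5, -55.5, 4], "roll": -3.5}], gripper=-0.2, force=40)

```text
time: 28.22
position: [0.4648, -0.0033, 0.1519]
tool_rot: [[1.0, 0.007, -0.0], [0.007, -1.0, -0.0], [-0.0, 0.0, -1.0]]
contact_force: [0.9, -0.2, 0.4]
opening: 0.0348
grip_force: 0.0
```

Run:
```python
from h import *
st(); go((.467,-.0004,.003),.4)
shot('scene')
for n,z in [('spanner_big',.004),('spanner_small',.004)]:
    for d in nets.cut_out(n,'scene'):
        if d['p']>.25: print(n,round(d['p'],2),np.round(d['point']),*axis(d['pixels'],'scene',z))
```

```text
t 28.23 p [ 0.4648 -0.0033  0.1519] f [ 0.9 -0.2  0.4] op 0.03475030460750248 g 0.0 q [ 0.31  0.03 -0.4   1.97  0.01  1.14 -1.66]
[[ 1.     0.007 -0.   ]
 [ 0.007 -1.    -0.   ]
 [-0.     0.    -1.   ]]
slide [ 0.2 -0.3 14.9] roll -0.0 yaw 0.4
spanner_big 0.51 [225. 218.] (0.4856, -0.0036) 7.1 0.098 0.024
spanner_small 0.72 [213. 205.] (0.4731, 0.0487) 1.0 0.13 0.02
spanner_small 0.45 [265. 176.] (0.6501, 0.1456) -85.5 0.279 0.125
```

>>> step_arm(rows=[{"slide": [0.2, -0.3, 4], "roll": 0}, {"slide": [0.2, -0.3, 8], "roll": 0}, {"slide": [0.2, -0.3, 12], "roll": 0}, {"slide": [0.2, -0.3, 14], "roll": 0}, {"slide": [0.2, -0.3, 14.9], "roll": 0}, {"slide": [0.2, -0.3, 14.9], "roll": 0}, {"slide": [0.2, -0.3, 14.9], "roll": 0}])

```text
time: 29.25
position: [0.4679, 0.0009, 0.0039]
tool_rot: [[1.0, 0.009, 0.002], [0.009, -1.0, -0.0], [0.002, 0.0, -1.0]]
contact_force: [0.8, -0.4, 0.3]
opening: 0.0348
grip_force: 0.0
```

>>> step_arm(rows=[{"slide": [0, 0, 0], "roll": 0}, {"slide": [0, 0, 0], "roll": 0}, {"slide": [0, 0, 0], "roll": 0}, {"slide": [0, 0, 0], "roll": 0}, {"slide": [0, 0, 0], "roll": 0}], gripper=-1)

```text
time: 29.88
position: [0.4672, 0.001, 0.0031]
tool_rot: [[1.0, 0.009, 0.0], [0.009, -1.0, -0.0], [0.0, 0.0, -1.0]]
contact_force: [0.0, -0.4, 3.3]
opening: 0.0078
grip_force: 40.0
```

Run:
```python
from h import *
st(); go((.417,.260,.10),89)
```

```text
t 29.88 p [0.4672 0.001  0.0031] f [ 0.  -0.4  3.3] op 0.00781998605051013 g 40.00087916851044 q [ 0.27  0.24 -0.4   2.1   0.13  0.82 -1.77]
[[ 1.     0.009  0.   ]
 [ 0.009 -1.    -0.   ]
 [ 0.     0.    -1.   ]]
slide [ -4.8 -25.9  -9.7] roll -88.5 yaw 0.5
```

>>> step_arm(rows=[{"slide": [0, 0, -4], "roll": 0}, {"slide": [-1, 0, -9.7], "roll": -8}, {"slide": [-1.5, -4, -9.7], "roll": -18}, {"slide": [-2, -8, -9.7], "roll": -28}, {"slide": [-2.5, -12, -9.7], "roll": -38}, {"slide": [-3, -16, -9.7], "roll": -48}, {"slide": [-4, -20, -9.7], "roll": -58}, {"slide": [-4.8, -25.9, -9.7], "roll": -68}, {"slide": [-4.8, -25.9, -9.7], "roll": -78}, {"slide": [-4.8, -25.9, -9.7], "roll": -88.5}, {"slide": [-4.8, -25.9, -9.7], "roll": -88.5}, {"slide": [-4.8, -25.9, -9.7], "roll": -88.5}])

```text
time: 31.38
position: [0.4169, 0.2593, 0.0998]
tool_rot: [[0.022, 1.0, -0.0], [1.0, -0.022, -0.0], [-0.0, -0.0, -1.0]]
contact_force: [0.5, -1.1, -0.9]
opening: 0.0073
grip_force: 40.0
```

Run:
```python
from h import *
st(); go((.416,.260,.0085),89)
a=shot('top','b1.png',(135,190,260,270),5)
```

```text
t 31.38 p [0.4169 0.2593 0.0998] f [ 0.5 -1.1 -0.9] op 0.007269301018781293 g 39.99953806400299 q [ 0.06  0.19 -0.76  1.96  0.15  1.05 -0.79]
[[ 0.022  1.    -0.   ]
 [ 1.    -0.022 -0.   ]
 [-0.    -0.    -1.   ]]
slide [ 0.1 -0.1  9.1] roll -0.3 yaw 88.7
```

View pics/b1.png

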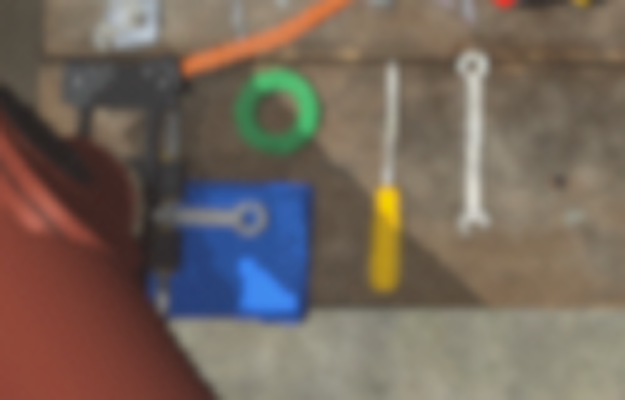

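The spanner hangs level above the blue tray (ring end at crop (245,218)). Lowering and releasing slightly, then pushing it to the wall.

>>> step_arm(rows=[{"slide": [0.1, -0.1, 4], "roll": 0}, {"slide": [0.1, -0.1, 7], "roll": 0}, {"slide": [0.1, -0.1, 8.5], "roll": 0}, {"slide": [0.1, -0.1, 9.1], "roll": 0}, {"slide": [0.1, -0.1, 9.1], "roll": 0}, {"slide": [0.1, -0.1, 9.1], "roll": 0}])

```text
time: 32.17
position: [0.4165, 0.261, 0.0099]
tool_rot: [[0.018, 1.0, 0.001], [1.0, -0.018, 0.001], [0.001, 0.001, -1.0]]
contact_force: [0.2, -0.9, -1.2]
opening: 0.0074
grip_force: 40.0
```

>>> step_arm(rows=[{"slide": [0, 0, 0], "roll": 0}, {"slide": [0, 0, 0], "roll": 0}, {"slide": [0, 0, 0], "roll": 0}, {"slide": [0, 0, -2], "roll": 0}, {"slide": [0, 0, -5], "roll": 0}, {"slide": [0, 0, -5], "roll": 0}, {"slide": [0, 0, -5], "roll": 0}], gripper=-0.6)

```text
time: 33.05
position: [0.4157, 0.2603, 0.0586]
tool_rot: [[0.018, 1.0, -0.0], [1.0, -0.018, -0.0], [-0.0, -0.0, -1.0]]
contact_force: [-0.2, -0.7, -1.1]
opening: 0.0174
grip_force: 0.0
```

Run:
```python
from h import *
st(); go((.394,.260,.008),89)
```

```text
t 33.05 p [0.4157 0.2603 0.0586] f [-0.2 -0.7 -1.1] op 0.017391252194046216 g 0.0 q [ 0.04  0.25 -0.75  2.    0.21  0.97 -0.84]
[[ 0.018  1.    -0.   ]
 [ 1.    -0.018 -0.   ]
 [-0.    -0.    -1.   ]]
slide [-0.1 -2.2  5.1] roll -0.0 yaw 89.0
```

>>> step_arm(rows=[{"slide": [0, -2.4, 0], "roll": 0}, {"slide": [0, -2.4, 0], "roll": 0}, {"slide": [0, -2.4, 2.5], "roll": 0}, {"slide": [0, -2.4, 5], "roll": 0}, {"slide": [0, -2.4, 5], "roll": 0}, {"slide": [0, -2.0, 5], "roll": 0}, {"slide": [0, -1.6, 5], "roll": 0}, {"slide": [0, -1.3, 5], "roll": 0}, {"slide": [0, -1.1, 5], "roll": 0}, {"slide": [0, -1.1, 5], "roll": 0}], gripper=-1)

```text
time: 34.3
position: [0.4051, 0.2608, 0.0091]
tool_rot: [[0.018, 1.0, 0.0], [1.0, -0.018, 0.0], [0.0, 0.0, -1.0]]
contact_force: [-0.1, -0.5, -0.1]
opening: 0.0007
grip_force: 0.0
```

>>> step_arm(rows=[{"slide": [0, -0.3, 0], "roll": 0}, {"slide": [0, -0.5, -4], "roll": 0}, {"slide": [0, -0.5, -10], "roll": 0}, {"slide": [-6, -0.5, -14], "roll": 0}, {"slide": [-12, 1, -14], "roll": 8}, {"slide": [-18, 2, -14], "roll": 18}, {"slide": [-21, 4, -14], "roll": 28}, {"slide": [-21, 4, -14], "roll": 38}, {"slide": [-21, 4, -14], "roll": 48}, {"slide": [-21, 5, -14], "roll": 58}, {"slide": [-21, 5, -14], "roll": 68}, {"slide": [-21, 5, -14], "roll": 77}])

```text
time: 35.8
position: [0.4508, 0.0502, 0.1488]
tool_rot: [[0.979, 0.203, -0.0], [0.203, -0.979, 0.0], [-0.0, -0.0, -1.0]]
contact_force: [1.4, 1.0, -0.1]
opening: 0.0005
grip_force: 0.0
```

Run:
```python
from h import *
st()
a=shot('top','b2.png',(135,190,260,270),5)
go((.477,.0483,.003),1.7)
for n,z in [('spanner_big',.004),('spanner_small',.004)]:
    for d in nets.cut_out(n,'top'):
        if d['p']>.25: print(n,round(d['p'],2),np.round(d['point']),*axis(d['pixels'],'top',z))
```

```text
t 35.8 p [0.4508 0.0502 0.1488] f [ 1.4  1.  -0.1] op 0.0005225211044282144 g 0.0 q [ 0.38  0.02 -0.59  1.99  0.01  1.13 -1.58]
[[ 0.979  0.203 -0.   ]
 [ 0.203 -0.979  0.   ]
 [-0.    -0.    -1.   ]]
slide [ 2.5  0.7 14.6] roll 9.6 yaw 11.3
spanner_big 0.59 [232. 175.] (0.643, 0.0308) 45.2 0.154 0.092
spanner_big 0.5 [167. 235.] (0.4155, 0.2805) -89.4 0.094 0.018
```

View pics/b2.png

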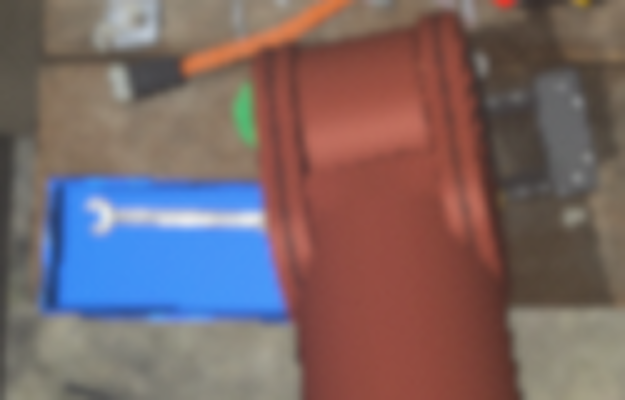

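The big spanner lies lengthwise in the tray (crop y 217), still about 10 mm from the wall, so I'll push it again later. Next is the small spanner.

Run:
```python
from h import *
shot('scene')
for n,z in [('spanner_small',.004),('screwdriver',.011)]:
    for d in nets.cut_out(n,'scene'):
        if d['p']>.25: print(n,round(d['p'],2),np.round(d['point']),*axis(d['pixels'],'scene',z))
```

```text
spanner_small 0.67 [211. 203.] (0.4764, 0.0491) 2.1 0.12 0.012
screwdriver 0.56 [188. 191.] (0.4412, 0.113) -0.0 0.155 0.029
```

>>> step_arm(rows=[{"slide": [2.5, 0.6, 4], "roll": 9.6}, {"slide": [2.5, 0.6, 6], "roll": 9.6}, {"slide": [2.5, 0.6, 8], "roll": 9.6}, {"slide": [2.5, 0.6, 8], "roll": 9.6}], gripper=-0.2)

```text
time: 36.6
position: [0.4757, 0.0492, 0.0678]
tool_rot: [[0.999, 0.044, -0.003], [0.044, -0.999, 0.0], [-0.003, -0.0, -1.0]]
contact_force: [-0.2, -0.6, 0.1]
opening: 0.0313
grip_force: 0.0
```

Run:
```python
from h import *
st(); go((.4755,.0484,.003),1.7)
```

```text
t 36.6 p [0.4757 0.0492 0.0678] f [-0.2 -0.6  0.1] op 0.03127051340766616 g 0.0 q [ 0.35  0.18 -0.59  2.02  0.12  0.97 -1.82]
[[ 0.999  0.044 -0.003]
 [ 0.044 -0.999  0.   ]
 [-0.003 -0.    -1.   ]]
slide [-0.   0.1  6.5] roll 0.8 yaw 2.5
```

>>> step_arm(rows=[{"slide": [0, 0, 3.5], "roll": 0.5}, {"slide": [0, 0, 5.5], "roll": 0.5}, {"slide": [0, 0, 6.5], "roll": 0.5}, {"slide": [0, 0, 6.5], "roll": 0.5}, {"slide": [0, 0, 6.5], "roll": 0.5}])

```text
time: 37.22
position: [0.4777, 0.0494, 0.005]
tool_rot: [[0.999, 0.033, 0.002], [0.033, -0.999, 0.0], [0.002, 0.0, -1.0]]
contact_force: [0.0, -0.2, -0.2]
opening: 0.0349
grip_force: 0.0
```

>>> step_arm(rows=[{"slide": [0, 0, 0], "roll": 0}, {"slide": [0, 0, 0], "roll": 0}, {"slide": [0, 0, 0], "roll": 0}, {"slide": [0, 0, 0], "roll": 0}, {"slide": [0, 0, 0], "roll": 0}], gripper=-1)

```text
time: 37.85
position: [0.4775, 0.0494, 0.0049]
tool_rot: [[0.999, 0.033, 0.001], [0.033, -0.999, -0.0], [0.001, 0.0, -1.0]]
contact_force: [-1.4, -0.0, 11.0]
opening: 0.0008
grip_force: 5.7
```

Run:
```python
from h import *
st(); go((.372,.260,.10),89)
```

```text
t 37.85 p [0.4775 0.0494 0.0049] f [-1.4 -0.  11. ] op 0.0008452539061637068 g 5.713024288415909 q [ 0.32  0.28 -0.56  2.07  0.2   0.84 -1.9 ]
[[ 0.999  0.033  0.001]
 [ 0.033 -0.999 -0.   ]
 [ 0.001  0.    -1.   ]]
slide [ -9.8 -21.4  -9.5] roll -87.1 yaw 1.9
```

>>> step_arm(rows=[{"slide": [0, 0, -0.3], "roll": 0}, {"slide": [0, 0, -0.3], "roll": 0}, {"slide": [0, 0, -0.3], "roll": 0}, {"slide": [0, 0, 0.25], "roll": 0}, {"slide": [0, 0, 0.25], "roll": 0}, {"slide": [0, 0, 0.25], "roll": 0}], gripper=-0.3)

```text
time: 38.6
position: [0.4768, 0.0493, 0.0013]
tool_rot: [[0.999, 0.033, -0.0], [0.033, -0.999, 0.0], [-0.0, -0.0, -1.0]]
contact_force: [0.3, -0.3, 0.5]
opening: 0.0303
grip_force: 0.0
```

>>> step_arm(rows=[{"slide": [0, 0, 0], "roll": 0}, {"slide": [0, 0, 0], "roll": 0}, {"slide": [0, 0, 0], "roll": 0}, {"slide": [0, 0, 0], "roll": 0}], gripper=-1)

```text
time: 39.1
position: [0.4769, 0.0493, 0.0015]
tool_rot: [[0.999, 0.033, 0.0], [0.033, -0.999, 0.0], [0.0, -0.0, -1.0]]
contact_force: [-0.5, -1.2, 0.6]
opening: 0.007
grip_force: 40.0
```

Run:
```python
from h import *
st(); go((.372,.260,.10),89)
```

```text
t 39.1 p [0.4769 0.0493 0.0015] f [-0.5 -1.2  0.6] op 0.006987200469425653 g 39.992989897727966 q [ 0.31  0.29 -0.56  2.07  0.21  0.84 -1.91]
[[ 0.999  0.033  0.   ]
 [ 0.033 -0.999  0.   ]
 [ 0.    -0.    -1.   ]]
slide [ -9.8 -21.4  -9.9] roll -87.1 yaw 1.9
```

>>> step_arm(rows=[{"slide": [0, 0, -4], "roll": 0}, {"slide": [-2, 0, -9.9], "roll": -8}, {"slide": [-3, -2, -9.9], "roll": -18}, {"slide": [-4, -5, -9.9], "roll": -28}, {"slide": [-5, -8, -9.9], "roll": -38}, {"slide": [-6, -12, -9.9], "roll": -48}, {"slide": [-8, -16, -9.9], "roll": -58}, {"slide": [-9.8, -21.4, -9.9], "roll": -68}, {"slide": [-9.8, -21.4, -9.9], "roll": -78}, {"slide": [-9.8, -21.4, -9.9], "roll": -87.1}, {"slide": [-9.8, -21.4, -9.9], "roll": -87.1}, {"slide": [-9.8, -21.4, -9.9], "roll": -87.1}])

```text
time: 40.6
position: [0.3719, 0.2597, 0.1005]
tool_rot: [[0.021, 1.0, 0.0], [1.0, -0.021, -0.0], [-0.0, 0.0, -1.0]]
contact_force: [-1.1, -0.5, -0.3]
opening: 0.0077
grip_force: 40.0
```

Run:
```python
from h import *
st(); go((.372,.260,.0065),89)
```

```text
t 40.6 p [0.3719 0.2597 0.1005] f [-1.1 -0.5 -0.3] op 0.007665243349930934 g 39.9907511472702 q [ 0.19  0.12 -0.93  2.03  0.11  1.04 -0.82]
[[ 0.021  1.     0.   ]
 [ 1.    -0.021 -0.   ]
 [-0.     0.    -1.   ]]
slide [0.  0.  9.4] roll -0.2 yaw 88.8
```

>>> step_arm(rows=[{"slide": [0, 0, 4], "roll": 0}, {"slide": [0, 0, 7], "roll": 0}, {"slide": [0, 0, 8.7], "roll": 0}, {"slide": [0, 0, 9.4], "roll": 0}, {"slide": [0, 0, 9.4], "roll": 0}, {"slide": [0, 0, 9.4], "roll": 0}])

```text
time: 41.35
position: [0.3724, 0.2603, 0.0073]
tool_rot: [[0.018, 1.0, 0.001], [1.0, -0.018, 0.001], [0.001, 0.001, -1.0]]
contact_force: [-0.1, 0.2, -0.4]
opening: 0.0074
grip_force: 40.0
```

>>> step_arm(rows=[{"slide": [0, 0, 0], "roll": 0}, {"slide": [0, 0, 0], "roll": 0}, {"slide": [0, 0, 0], "roll": 0}, {"slide": [0, 0, -2], "roll": 0}, {"slide": [0, 0, -5], "roll": 0}, {"slide": [0, 0, -5], "roll": 0}], gripper=-0.6)

```text
time: 42.1
position: [0.3731, 0.2607, 0.0582]
tool_rot: [[0.018, 1.0, 0.003], [1.0, -0.018, 0.001], [0.001, 0.003, -1.0]]
contact_force: [0.1, -0.8, -0.6]
opening: 0.0173
grip_force: 0.0
```

>>> step_arm(rows=[{"slide": [0, 2.1, 0], "roll": 0}, {"slide": [0, 2.1, 0], "roll": 0}, {"slide": [0, 2.1, 2.5], "roll": 0}, {"slide": [0, 2.1, 4.7], "roll": 0}, {"slide": [0, 2.1, 4.7], "roll": 0}, {"slide": [0, 1.6, 4.7], "roll": 0}, {"slide": [0, 1.1, 4.7], "roll": 0}, {"slide": [0, 0.6, 4.7], "roll": 0}, {"slide": [0, 0.2, 4.7], "roll": 0}, {"slide": [0, 0.2, 4.7], "roll": 0}], gripper=-1)

```text
time: 43.35
position: [0.3737, 0.2598, 0.0096]
tool_rot: [[0.017, 1.0, 0.0], [1.0, -0.017, -0.0], [-0.0, 0.0, -1.0]]
contact_force: [0.7, 1.0, 0.3]
opening: 0.0001
grip_force: 0.0
```

Run:
```python
from h import *
st()
```

```text
t 43.35 p [0.3737 0.2598 0.0096] f [0.7 1.  0.3] op 0.00014164973045583393 g 0.0 q [ 0.11  0.3  -0.88  2.11  0.3   0.86 -0.97]
[[ 0.017  1.     0.   ]
 [ 1.    -0.017 -0.   ]
 [-0.     0.    -1.   ]]
```

>>> step_arm(rows=[{"slide": [0, 0, -2], "roll": 0}, {"slide": [0, 2.1, -2], "roll": 0}, {"slide": [0, 2.1, -1], "roll": 0}, {"slide": [0, 2.1, 0.35], "roll": 0}, {"slide": [0, 2.1, 0.35], "roll": 0}, {"slide": [0, 1.6, 0.35], "roll": 0}, {"slide": [0, 1.1, 0.35], "roll": 0}, {"slide": [0, 0.6, 0.35], "roll": 0}, {"slide": [0, 0.3, 0.35], "roll": 0}, {"slide": [0, 0.3, 0.35], "roll": 0}])

```text
time: 44.6
position: [0.3767, 0.2598, 0.006]
tool_rot: [[0.017, 1.0, 0.0], [1.0, -0.017, -0.0], [-0.0, 0.0, -1.0]]
contact_force: [-0.6, 0.1, -0.5]
opening: 0.0001
grip_force: 0.0
```

Run:
```python
from h import *
st()
```

```text
t 44.6 p [0.3767 0.2598 0.006 ] f [-0.6  0.1 -0.5] op 7.657193185295086e-05 g 0.0 q [ 0.1   0.31 -0.88  2.11  0.31  0.86 -0.98]
[[ 0.017  1.     0.   ]
 [ 1.    -0.017 -0.   ]
 [-0.     0.    -1.   ]]
```

>>> step_arm(rows=[{"slide": [0, -0.2, 0], "roll": 0}, {"slide": [0, -0.3, 0], "roll": 0}, {"slide": [0, -0.3, 0], "roll": 0}])

```text
time: 44.98
position: [0.3738, 0.2599, 0.006]
tool_rot: [[0.017, 1.0, 0.0], [1.0, -0.017, 0.0], [0.0, 0.0, -1.0]]
contact_force: [-0.2, 0.3, 0.6]
opening: 0.0006
grip_force: 0.0
```

Run:
```python
from h import *
st()
a=shot('scene','b3.png',(140,125,220,185),8)
```

```text
t 44.98 p [0.3738 0.2599 0.006 ] f [-0.2  0.3  0.6] op 0.0006007605713295404 g 0.031336751926573925 q [ 0.1   0.3  -0.88  2.11  0.31  0.86 -0.98]
[[ 0.017  1.     0.   ]
 [ 1.    -0.017  0.   ]
 [ 0.     0.    -1.   ]]
```

View pics/b3.png

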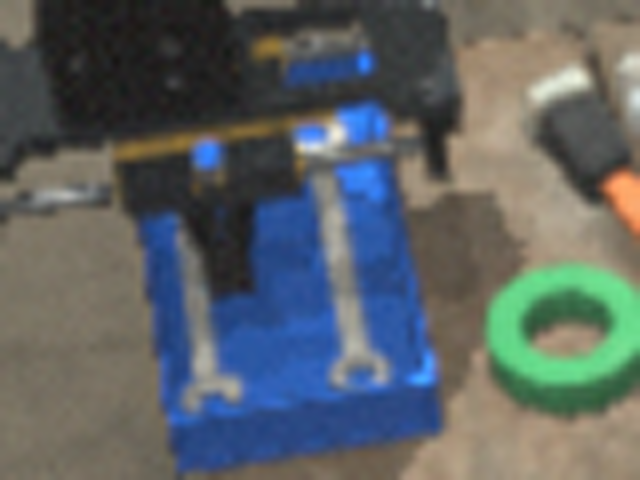

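The small spanner lies against the near wall (head at (213,390)), and the big one is still about 13 mm from the far wall. I'll push the big one out at this height.

>>> step_arm(rows=[{"slide": [0, 1, 0], "roll": 0}, {"slide": [0, 2, 0], "roll": 0}, {"slide": [0, 2.6, 0], "roll": 0}, {"slide": [0, 3.0, 0], "roll": 0}, {"slide": [0, 3.4, 0], "roll": 0}, {"slide": [0, 3.8, 0], "roll": 0}, {"slide": [0, 3.8, 0], "roll": 0}])

```text
time: 45.9
position: [0.4121, 0.2592, 0.006]
tool_rot: [[0.018, 1.0, 0.0], [1.0, -0.018, 0.0], [0.0, 0.0, -1.0]]
contact_force: [-0.1, 0.5, 0.2]
opening: 0.0002
grip_force: 0.0
```

>>> step_arm(rows=[{"slide": [0, -0.3, 0], "roll": 0}, {"slide": [0, -0.5, -4], "roll": 0}, {"slide": [0, -0.5, -10], "roll": 0}, {"slide": [-6, -0.5, -14], "roll": 0}, {"slide": [-12, 0, -14], "roll": 8}, {"slide": [-18, 0, -14], "roll": 18}, {"slide": [-24, 0, -14], "roll": 28}, {"slide": [-30, 0, -14], "roll": 38}, {"slide": [-36, 0, -14], "roll": 48}, {"slide": [-39, 1, -14], "roll": 58}, {"slide": [-39, 2, -14], "roll": 68}, {"slide": [-39, 2, -14], "roll": 77}], gripper=-0.4)

```text
time: 47.4
position: [0.4253, -0.1311, 0.1458]
tool_rot: [[0.979, 0.202, 0.0], [0.202, -0.979, 0.0], [0.0, -0.0, -1.0]]
contact_force: [-0.2, -0.4, 0.4]
opening: 0.0259
grip_force: 0.0
```

Run:
```python
from h import *
st()
a=shot('top','b4.png',(135,190,260,270),5)
for n,z in [('screwdriver',.011)]:
    for d in nets.cut_out(n,'top'):
        if d['p']>.25: print(n,round(d['p'],2),np.round(d['point']),*axis(d['pixels'],'top',z))
```

```text
t 47.4 p [ 0.4253 -0.1311  0.1458] f [-0.2 -0.4  0.4] op 0.025931488263986422 g 0.0 q [ 0.77  0.   -0.56  2.01  0.    1.13 -1.16]
[[ 0.979  0.202  0.   ]
 [ 0.202 -0.979  0.   ]
 [ 0.    -0.    -1.   ]]
screwdriver 0.6 [213. 234.] (0.4286, 0.1103) 1.4 0.121 0.022
```

View pics/b4.png

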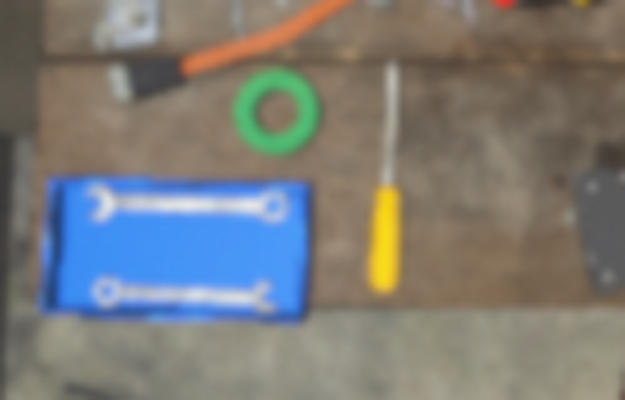

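Both spanners lie flat along the tray walls (y 204 and 294). The screwdriver has its tip at (392,62), collar at (388,185) and butt at (383,292).

Run:
```python
from h import *
f=lambda p:(135+p[0]/5-.4,190+p[1]/5-.4)
ends((392,62),(383,293),.011,f); ends((392,62),(388,185),.011,f); print(ray('top',f((388,185)),.011),ray('top',f((383,293)),.011))
ends((105,204),(268,204),.008,f);ends((105,294),(265,296),.008,f)
R=np.radians
go((.45,.1075,.05),-2.2)
```

```text
mid [0.4488 0.1105] len 0.17 yaw -0.7
mid [0.4883 0.1097] len 0.091 yaw -0.4
[0.4426149 0.1099715 0.011    ] [0.36367436 0.11158738 0.011     ]
mid [0.4271 0.2597] len 0.121 yaw 90.6
mid [0.3604 0.2582] len 0.118 yaw 90.0
slide [  7.4 -22.8   9.6] roll 14.1 yaw 11.9
```

Run:
```python
from h import *
go((.429,.1107,.07),-0.7);go((.429,.1107,.004),-0.7)
```

```text
slide [  5.4 -23.5   7.6] roll 12.6 yaw 11.9
slide [  5.4 -23.5  14.2] roll 12.6 yaw 11.9
```

>>> step_arm(rows=[{"slide": [5.4, -23.5, 0], "roll": 12.6}, {"slide": [5.4, -23.5, 0], "roll": 12.6}, {"slide": [5.4, -23.5, 0], "roll": 12.6}, {"slide": [5.4, -23.5, 3], "roll": 12.6}, {"slide": [5.4, -23.5, 7.6], "roll": 12.6}, {"slide": [5.4, -23.5, 7.6], "roll": 12.6}, {"slide": [5.4, -23.5, 7.6], "roll": 12.6}], gripper=-0.05, force=50)

```text
time: 48.38
position: [0.4294, 0.1096, 0.0711]
tool_rot: [[1.0, -0.009, 0.0], [-0.009, -1.0, -0.0], [0.0, 0.0, -1.0]]
contact_force: [0.6, -0.1, -0.3]
opening: 0.0413
grip_force: 0.0
```

Run:
```python
from h import *
st();go((.429,.1107,.004),-0.7)
shot('scene')
for d in nets.cut_out('screwdriver','scene'):
    if d['p']>.25: print(round(d['p'],2),np.round(d['point']),*axis(d['pixels'],'scene',.011))
```

```text
t 48.38 p [0.4294 0.1096 0.0711] f [ 0.6 -0.1 -0.3] op 0.04130836966012818 g 0.0 q [ 0.48  0.13 -0.86  2.09  0.12  0.97 -2.03]
[[ 1.    -0.009  0.   ]
 [-0.009 -1.    -0.   ]
 [ 0.     0.    -1.   ]]
slide [-0.  -0.1  6.7] roll 0.2 yaw -0.5
0.6 [188. 193.] (0.4235, 0.1097) -7.7 0.117 0.031
```

>>> step_arm(rows=[{"slide": [0, -0.1, 3.5], "roll": 0}, {"slide": [0, -0.1, 5.5], "roll": 0}, {"slide": [0, -0.1, 6.7], "roll": 0}, {"slide": [0, -0.1, 6.7], "roll": 0}, {"slide": [0, -0.1, 6.7], "roll": 0}])

```text
time: 49.1
position: [0.4298, 0.111, 0.0039]
tool_rot: [[1.0, -0.011, 0.002], [-0.011, -1.0, 0.0], [0.002, -0.0, -1.0]]
contact_force: [0.6, -0.7, 0.1]
opening: 0.0416
grip_force: 0.0
```

>>> step_arm(rows=[{"slide": [0, 0, 0], "roll": 0}, {"slide": [0, 0, 0], "roll": 0}, {"slide": [0, 0, 0], "roll": 0}, {"slide": [0, 0, 0], "roll": 0}, {"slide": [0, 0, 0], "roll": 0}], gripper=-1)

```text
time: 49.72
position: [0.4291, 0.111, 0.003]
tool_rot: [[1.0, -0.01, 0.0], [-0.01, -1.0, -0.0], [0.0, 0.0, -1.0]]
contact_force: [0.8, -0.2, 2.7]
opening: 0.0187
grip_force: 49.8
```

Run:
```python
from h import *
st();go((.394,.2395,.10),89)
```

```text
t 49.73 p [0.4291 0.111  0.003 ] f [ 0.8 -0.2  2.7] op 0.01871434090957087 g 49.81709796367795 q [ 0.41  0.27 -0.82  2.14  0.26  0.83 -2.15]
[[ 1.   -0.01  0.  ]
 [-0.01 -1.   -0.  ]
 [ 0.    0.   -1.  ]]
slide [ -3.6 -12.8  -9.7] roll -89.6 yaw -0.6
```

>>> step_arm(rows=[{"slide": [0, 0, -4], "roll": 0}, {"slide": [0, 0, -9.7], "roll": -8}, {"slide": [-0.5, -2, -9.7], "roll": -18}, {"slide": [-1, -4, -9.7], "roll": -28}, {"slide": [-1.5, -6, -9.7], "roll": -38}, {"slide": [-2, -8, -9.7], "roll": -48}, {"slide": [-2.5, -10, -9.7], "roll": -58}, {"slide": [-3, -12, -9.7], "roll": -68}, {"slide": [-3.6, -12.8, -9.7], "roll": -78}, {"slide": [-3.6, -12.8, -9.7], "roll": -89.6}, {"slide": [-3.6, -12.8, -9.7], "roll": -89.6}, {"slide": [-3.6, -12.8, -9.7], "roll": -89.6}])

```text
time: 51.22
position: [0.3943, 0.2392, 0.0998]
tool_rot: [[0.022, 1.0, -0.0], [1.0, -0.022, -0.0], [-0.0, -0.0, -1.0]]
contact_force: [-0.7, -0.2, -0.4]
opening: 0.0189
grip_force: 49.8
```

Run:
```python
from h import *
st();go((.394,.2395,.0085),89)
shot('scene','b5.png',(130,100,250,190),6)
```

```text
t 51.23 p [0.3943 0.2392 0.0998] f [-0.7 -0.2 -0.4] op 0.018850538079138904 g 49.80361509267823 q [ 0.45  0.21 -1.16  2.01  0.22  1.06 -0.84]
[[ 0.022  1.    -0.   ]
 [ 1.    -0.022 -0.   ]
 [-0.    -0.    -1.   ]]
slide [ 0.  -0.   9.1] roll -0.2 yaw 88.8
```

View pics/b5.png

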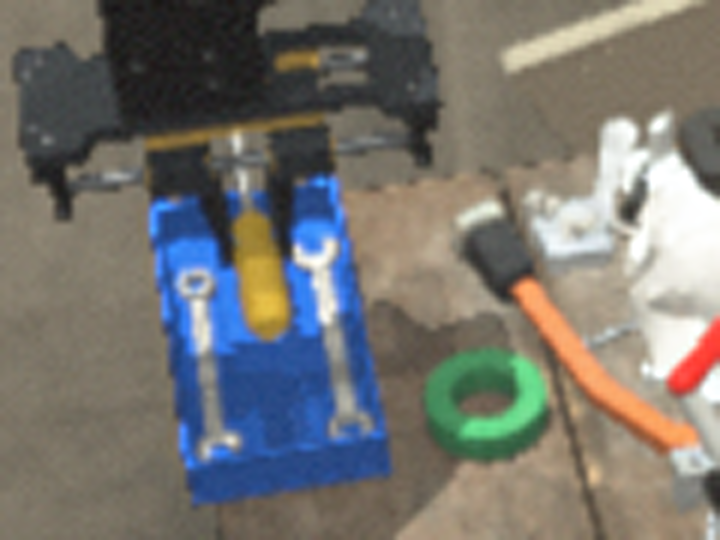

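The screwdriver hangs level over the free middle lane, butt at crop (268,335). Checking its lengthwise position before lowering.

Run:
```python
from h import *
for y in(.1745,.165,.185): print(y,(proj('scene',(.394,y,.108))-[130,100])*6)
for z in(.03,.004): print([np.round((proj('scene',(.3945,.26+s*.091,z))-[130,100])*6) for s in(-1,1)])
```

```text
0.1745 [270.70642055 330.22965086]
0.165 [273.49376829 344.37154357]
0.185 [267.6529508  314.73756102]
[array([292., 448.]), array([243., 199.])]
[array([298., 483.]), array([249., 234.])]
```

>>> step_arm(rows=[{"slide": [0.2, 0, 4], "roll": 0}, {"slide": [0.2, 0, 6.5], "roll": 0}, {"slide": [0.2, 0, 8.3], "roll": 0}, {"slide": [0.2, 0, 9.1], "roll": 0}, {"slide": [0.2, 0, 9.1], "roll": 0}, {"slide": [0.2, 0, 9.1], "roll": 0}])

```text
time: 52.02
position: [0.3949, 0.2416, 0.0097]
tool_rot: [[0.018, 1.0, 0.001], [1.0, -0.018, 0.0], [0.0, 0.001, -1.0]]
contact_force: [0.6, -0.1, 0.3]
opening: 0.0189
grip_force: 49.8
```

>>> step_arm(rows=[{"slide": [0, 0, 0.1], "roll": 0}, {"slide": [0, 0, 0.1], "roll": 0}, {"slide": [0, 0, 0.1], "roll": 0}, {"slide": [0, 0, -3], "roll": 0}, {"slide": [0, 0, -8], "roll": 0}, {"slide": [0, 0, -14], "roll": 0}, {"slide": [-6, 0, -20], "roll": 0}, {"slide": [-12, 0, -22], "roll": 0}, {"slide": [-18, 0, -22], "roll": 0}, {"slide": [-24, 0, -22], "roll": 0}, {"slide": [-30, 0, -22], "roll": 0}, {"slide": [-33, 2, -22], "roll": 0}], gripper=-0.35)

```text
time: 53.52
position: [0.4078, -0.0917, 0.2292]
tool_rot: [[0.02, 1.0, 0.0], [1.0, -0.02, -0.002], [-0.002, 0.0, -1.0]]
contact_force: [0.2, 1.6, 0.6]
opening: 0.0283
grip_force: 0.0
```

Run:
```python
from h import *
st()
a=eyes.camera('top'); 
for n in('spanner_big','spanner_small','screwdriver','plug_a'):
    for d in nets.cut_out(n,'top'):
        if d['p']>.3: print(n,round(d['p'],2),np.round(d['point']),*axis(d['pixels'],'top',.012))
b=eyes.camera('scene')
f=lambda i,x0,y0,x1,y1,s:cv2.resize(i[y0:y1,x0:x1,::-1],None,fx=s,fy=s,interpolation=cv2.INTER_CUBIC)
A=f(a,135,135,265,265,4);B=f(b,140,115,205,185,4); C=f(a,305,215,375,265,3.5)
o=np.zeros((520,780,3),np.uint8);o[:,:520]=A;o[:280,520:780]=B;o[300:475,520:765]=C
cv2.imwrite('pics/e1.png',o)
bardir(.199)
```

```text
t 53.52 p [ 0.4078 -0.0917  0.2292] f [0.2 1.6 0.6] op 0.028294144448409803 g 0.0 q [ 0.92 -0.15 -0.72  1.94 -0.1   1.31  0.21]
[[ 0.02   1.     0.   ]
 [ 1.    -0.02  -0.002]
 [-0.002  0.    -1.   ]]
spanner_small 0.52 [233. 175.] (0.6416, 0.032) 45.2 0.155 0.088
screwdriver 0.46 [182. 237.] (0.3937, 0.2553) -89.4 0.152 0.018
screwdriver 0.41 [235. 177.] (0.6479, 0.0154) 45.6 0.178 0.12
plug_a 0.48 [341. 236.] (0.3989, -0.3543) -1.1 0.044 0.018
plug_a 0.37 [326. 239.] (0.3983, -0.305) -0.8 0.044 0.015
plug_a 0.37 [353. 238.] (0.3995, -0.4034) -1.4 0.051 0.015
top 45.0 [0.5925 0.0459 0.199 ] 0.10706719892213784
scene 44.0 [0.593  0.0509 0.199 ] 0.1100069789420938
```

View pics/e1.png

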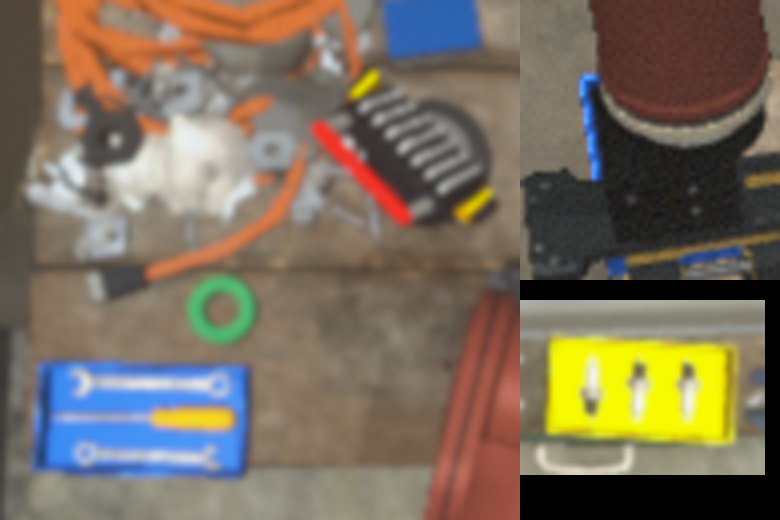

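Everything is sorted: the tray shows the two spanners and the screwdriver lengthwise, the plugs are in yellow, and the lamp is unchanged. Now I'll return the lamp.

```bash
cat >> h.py <<'E'
def marks():
    for c in('top','scene'):
        im=eyes.camera(c).astype(float); q=proj(c,(.595,.001,.022)).astype(int); x0,y0=q-[16,12]
        w=im[y0:y0+24,x0:x0+32]; e=np.clip(w[...,0]-np.maximum(w[...,1],w[...,2])-25,0,None)
        n,l,s,ce=cv2.connectedComponentsWithStats((e>0).astype(np.uint8))
        for k in range(1,n):
            v,u=np.nonzero(l==k); g=e[v,u]
            if g.sum()>40:
                p=((u*g).sum()/g.sum()+x0,(v*g).sum()/g.sum()+y0); print(c,np.round(p,1),int(g.sum()),ray(c,p,.022).round(4)[:2])
E
python3 - <<'E'
from h import *
marks(); go((.5925,.0483,.29),44)
E
```

```text
top [231.1 183.9] 11041 [0.6012 0.0422]
top [250.6 187.8] 189 [ 0.5874 -0.0305]
scene [257.5 201. ] 260 [0.5987 0.0242]
scene [262.7 212.6] 1332 [ 0.6027 -0.0195]
slide [13.9 18.2 -6.1] roll 45.1 yaw 89.1
```

>>> step_arm(rows=[{"slide": [3, 4, -6], "roll": 10}, {"slide": [6, 8, -6], "roll": 20}, {"slide": [9, 12, -6], "roll": 30}, {"slide": [12, 16, -6], "roll": 40}, {"slide": [13.9, 18.2, -6], "roll": 45.1}, {"slide": [13.9, 18.2, -6], "roll": 45.1}, {"slide": [13.9, 18.2, -6], "roll": 45.1}, {"slide": [13.9, 18.2, -6], "roll": 45.1}], gripper=0.6, force=40)

```text
time: 55.02
position: [0.5926, 0.0459, 0.2894]
tool_rot: [[0.721, 0.693, 0.001], [0.693, -0.721, -0.001], [-0.0, 0.001, -1.0]]
contact_force: [-0.9, -0.0, -0.8]
opening: 0.069
grip_force: 0.0
```

Run:
```python
from h import *
st(); go((.5925,.0483,.1785),44)
```

```text
t 55.02 p [0.5926 0.0459 0.2894] f [-0.9 -0.  -0.8] op 0.0690014835524561 g 0.0 q [ 0.58  0.31 -0.92  1.47  0.25  1.48 -1.14]
[[ 0.721  0.693  0.001]
 [ 0.693 -0.721 -0.001]
 [-0.     0.001 -1.   ]]
slide [ 0.2 -0.2 11.1] roll -0.1 yaw 43.9
```

>>> step_arm(rows=[{"slide": [0.2, -0.2, 4], "roll": 0}, {"slide": [0.2, -0.2, 7], "roll": 0}, {"slide": [0.2, -0.2, 9.5], "roll": 0}, {"slide": [0.2, -0.2, 11.1], "roll": 0}, {"slide": [0.2, -0.2, 11.1], "roll": 0}, {"slide": [0.2, -0.2, 11.1], "roll": 0}])

```text
time: 55.78
position: [0.5936, 0.0496, 0.1791]
tool_rot: [[0.721, 0.693, 0.002], [0.693, -0.721, -0.0], [0.001, 0.001, -1.0]]
contact_force: [0.3, -0.0, 0.6]
opening: 0.0694
grip_force: 0.0
```

>>> step_arm(rows=[{"slide": [0, 0, 0], "roll": 0}, {"slide": [0, 0, 0], "roll": 0}, {"slide": [0, 0, 0], "roll": 0}, {"slide": [0, 0, 0], "roll": 0}, {"slide": [0, 0, 0], "roll": 0}, {"slide": [0, 0, 0], "roll": 0}, {"slide": [0, 0, 0], "roll": 0}, {"slide": [0, 0, 0], "roll": 0}], gripper=-1)

```text
time: 56.78
position: [0.5933, 0.0494, 0.1778]
tool_rot: [[0.721, 0.693, 0.0], [0.693, -0.721, -0.0], [0.0, 0.0, -1.0]]
contact_force: [1.9, -0.7, -2.3]
opening: 0.0124
grip_force: 40.0
```

Run:
```python
from h import *
st(); go((.6343,.0045,.1952),44)
```

```text
t 56.77 p [0.5933 0.0494 0.1778] f [ 1.9 -0.7 -2.3] op 0.012402347868830621 g 40.01343235373497 q [ 0.56  0.38 -0.9   1.63  0.31  1.28 -1.2 ]
[[ 0.721  0.693  0.   ]
 [ 0.693 -0.721 -0.   ]
 [ 0.     0.    -1.   ]]
slide [-0.2  6.1 -1.7] roll -0.1 yaw 43.9
```

Upright along the arc, then swivel home (bar yaw about 94).

>>> step_arm(rows=[{"slide": [0, 1, -0.5], "roll": 0}, {"slide": [0, 2, -0.9], "roll": 0}, {"slide": [0, 3, -1.25], "roll": 0}, {"slide": [0, 4, -1.5], "roll": 0}, {"slide": [-0.1, 5, -1.65], "roll": 0}, {"slide": [-0.2, 6, -1.7], "roll": 0}, {"slide": [-0.2, 6, -1.7], "roll": 0}, {"slide": [-0.2, 6, -1.7], "roll": 0}])

```text
time: 57.78
position: [0.6349, 0.0059, 0.1968]
tool_rot: [[0.72, 0.694, 0.003], [0.694, -0.72, 0.002], [0.004, 0.001, -1.0]]
contact_force: [3.3, 3.0, 5.6]
opening: 0.0128
grip_force: 40.0
```

>>> step_arm(rows=[{"slide": [0, 0, 0], "roll": -7}, {"slide": [0, 0, 0], "roll": -14}, {"slide": [0, 0, 0], "roll": -22}, {"slide": [0, 0, 0], "roll": -30}, {"slide": [0, 0, 0], "roll": -38}, {"slide": [0, 0, 0], "roll": -45}, {"slide": [0, 0, 0], "roll": -50}, {"slide": [0, 0, 0], "roll": -50}, {"slide": [0, 0, 0], "roll": -50}])

```text
time: 58.9
position: [0.6343, 0.0055, 0.1968]
tool_rot: [[-0.068, 0.998, 0.002], [0.998, 0.068, 0.001], [0.001, 0.002, -1.0]]
contact_force: [-0.5, 2.0, 7.4]
opening: 0.013
grip_force: 40.0
```

Run:
```python
from h import *
st(); marks()
```

```text
t 58.9 p [0.6343 0.0055 0.1968] f [-0.5  2.   7.4] op 0.012979671402695788 g 40.02444684505463 q [ 0.67  0.51 -1.03  1.5   0.44  1.38 -0.32]
[[-0.068  0.998  0.002]
 [ 0.998  0.068  0.001]
 [ 0.001  0.002 -1.   ]]
top [243.9 183.9] 33647 [ 0.6017 -0.0053]
scene [269.6 204.2] 1148 [0.6295 0.005 ]
scene [258.7 203.7] 246 [0.5998 0.0137]
scene [253.6 207.6] 396 [0.5824 0.0037]
```

>>> step_arm(rows=[{"slide": [0, 0, 0], "roll": 0}, {"slide": [0, 0, 0], "roll": 0}, {"slide": [0, 0, 0], "roll": 0}, {"slide": [0, 0, 0], "roll": 0}, {"slide": [0, 0, -5], "roll": 0}, {"slide": [0, 0, -10], "roll": 0}, {"slide": [-5, -3, -10], "roll": 0}, {"slide": [-11, -6, -10], "roll": 0}, {"slide": [-17, -9, -10], "roll": 0}, {"slide": [-23, -12, -10], "roll": 0}, {"slide": [-28, -15, -10], "roll": 0}, {"slide": [-28, -15, -10], "roll": 0}], gripper=-0.2)

```text
time: 60.5
position: [0.4998, -0.2901, 0.2944]
tool_rot: [[-0.06, 0.998, -0.002], [0.998, 0.06, -0.001], [-0.001, -0.002, -1.0]]
contact_force: [0.6, 0.3, 1.4]
opening: 0.0346
grip_force: 0.0
```

Run:
```python
from h import *
st(); marks(); bardir(.215); lamp()
for p in((254.5,208),(260.8,206.7)): print(ray('scene',p,.022))
im=eyes.camera('top'); cv2.imwrite('pics/f_top.png',im[...,::-1])
im=eyes.camera('scene'); cv2.imwrite('pics/f_scene.png',im[...,::-1])
h=cv2.cvtColor(im,cv2.COLOR_RGB2HSV)
for v in range(198,216): print(v,[''.join('R' if im[v,u,0]>1.4*max(im[v,u,1],im[v,u,2]) and im[v,u,0]>60 else '.' for u in range(244,276))])
```

```text
t 60.5 p [ 0.4998 -0.2901  0.2944] f [0.6 0.3 1.4] op 0.03459210308720393 g 0.0 q [ 1.29  0.31 -1.05  1.49  0.27  1.49  0.3 ]
[[-0.06   0.998 -0.002]
 [ 0.998  0.06  -0.001]
 [-0.001 -0.002 -1.   ]]
top [241.3 176.9] 1251 [0.628  0.0048]
top [241.8 187. ] 923 [0.5901 0.0022]
top 93.3 [0.6345 0.0069 0.215 ] 0.1096940991763704
scene 90.4 [ 0.6358 -0.0238  0.215 ] 0.0561221549611419
top [array([237.8, 165. ]), array([255. , 164.1]), array([220.9, 165.8]), np.int64(143)] scene [array([277.6, 164.8]), array([274.1, 155.3]), array([280.1, 171.4]), np.int64(70)]
handle [0.6444 0.0085 0.1779] ends [ 0.645 -0.048  0.178] [0.638 0.065 0.178] bar dir deg 93.47492578196542 len 0.11318566657205784
[0.58447714 0.00172578 0.022     ]
[0.60288665 0.00209039 0.022     ]
198 ['................................']
199 ['................................']
200 ['................................']
201 ['................................']
202 ['................................']
203 ['................................']
204 ['................................']
205 ['................................']
206 ['................................']
207 ['................................']
208 ['................................']
209 ['................................']
210 ['................................']
211 ['................................']
212 ['................................']
213 ['................................']
214 ['................................']
215 ['................................']
```

Run:
```python
from h import *
for f in('pics/f_top.png',):
  im=cv2.imread(f)[...,::-1].astype(int)
  e=im[...,0]-np.maximum(im[...,1],im[...,2])
  print('cols',list(range(234,252)))
  for v in range(176,194): print(v,*['%4d'%x for x in e[v,234:252]])
```

```text
cols [234, 235, 236, 237, 238, 239, 240, 241, 242, 243, 244, 245, 246, 247, 248, 249, 250, 251]
176   34   36   38   38   38   39   39   39   37   35   35   38   41   41   41   41   41   35
177   41   39   41   41   43   45   47   46   45   42   42   44   45   45   45   45   39   29
178   38   39   40   40   41   42   42   39   36   33   31   31   31   30   30   29   25   21
179   25   26   26   25   21   20   18   17   13   11   11   10    8    8    7    7    7    6
180    5    6    6    5    4    5    5    4    3    4    3    2    2    2    2    2    1    2
181    2    1    2    2    1    3    4    7    6    3    2    1    1    0    1    1    1    3
182    1    2    1    1    1    4   14   30   29   12    3    2    1    1    1    1    3    3
183    2    2    1    1    2    7   30   61   59   26    5    2    1    1    1    2    3    3
184    2    2    2    1    2    9   36   73   70   29    6    2    2    2    2    3    3    2
185    3    3    3    2    3    8   31   64   61   27    6    1    3    2    2    2    2    3
186    2    0    2    3    2    6   20   47   54   28    6    1    1    2    2    1    1    4
187    1   -2    1    1    2    3   17   58   85   53   11    1    0    1    2    1    2    6
188    2    1    1    2    2    3   22   80  117   79   20    2    0    2    4    5    7   11
189    7    5    5    3    4    4   23   76  112   77   23    4    2    4    7   11   13   15
190   14   12   11    9    7    7   14   43   66   47   16    8    9   10   12   13   15   16
191   18   17   17   14   12   12   12   18   24   19   12   12   15   16   16   16   16   16
192   18   19   19   19   17   16   16   17   17   16   15   15   17   17   18   16   16   16
193   19   19   20   20   20   18   18   18   18   17   17   17   17   17   17   16   16   16
```

Run:
```python
from h import *
im=cv2.GaussianBlur(cv2.imread('pics/f_top.png',0),(0,0),.7).astype(np.float32)
def samp(P): 
    q=np.array([proj('top',p) for p in P],np.float32); return cv2.remap(im,q[:,0],q[:,1],cv2.INTER_LINEAR).ravel()
A=np.radians(np.arange(115,246,5)); res=[]
for z in(.022,):
  for x in np.arange(.628,.6421,.001):
    for y in np.arange(-.003,.0131,.001):
      g=[samp([(x+r*np.cos(a),y+r*np.sin(a),z) for a in A]) for r in(.056,.064)]
      res.append((np.clip(g[1]-g[0],-10,40).mean(),x,y))
res.sort(reverse=True)
for r in res[:8]: print(np.round(r,4))
P,M=[ray('top',p,.022) for p in((241.45,184),(242.05,188.5))]
for x,y in((.6345,.006),tuple(np.mean([r[1:] for r in res[:8]],0))): print(x,y,[np.degrees(np.arctan2(y-q[1],x-q[0]))for q in(P,M)])
print(P,M); go((.6345,.006,.29),93.5)
```

```text
[2.61932e+01 6.31000e-01 4.00000e-03]
[2.61005e+01 6.31000e-01 5.00000e-03]
[2.60052e+01 6.32000e-01 4.00000e-03]
[2.59553e+01 6.32000e-01 5.00000e-03]
[2.57714e+01 6.31000e-01 3.00000e-03]
[2.57075e+01 6.31000e-01 6.00000e-03]
[2.55786e+01 6.32000e-01 3.00000e-03]
[2.5549e+01 6.3200e-01 6.0000e-03]
0.6345 0.006 [np.float64(4.016236595088345), np.float64(5.501107703248609)]
0.6315 0.0045000000000000005 [np.float64(1.5852337429557564), np.float64(4.040735599367181)]
[0.60118837 0.00366114 0.022     ] [0.58431639 0.00116689 0.022     ]
slide [27.9 15.1  0.5] roll 0.6 yaw 94.1
```

>>> step_arm(rows=[{"slide": [6, 3, 0], "roll": 0}, {"slide": [11, 6, 0], "roll": 0}, {"slide": [17, 9, 0], "roll": 0}, {"slide": [23, 12, 0], "roll": 0}, {"slide": [28, 15, 0], "roll": 0.4}, {"slide": [28, 15, 0], "roll": 0.4}, {"slide": [28, 15, 0], "roll": 0.4}], gripper=0.3)

```text
time: 61.78
position: [0.6332, 0.0063, 0.2948]
tool_rot: [[-0.063, 0.998, -0.0], [0.998, 0.063, 0.0], [0.0, -0.0, -1.0]]
contact_force: [-0.5, -0.7, 0.4]
opening: 0.0562
grip_force: 0.0
```

Run:
```python
from h import *
st(); go((.6345,.006,.1965),93.5)
```

```text
t 61.77 p [0.6332 0.0063 0.2948] f [-0.5 -0.7  0.4] op 0.05620952694429115 g 0.0 q [ 0.67  0.46 -1.07  1.35  0.4   1.55 -0.3 ]
[[-0.063  0.998 -0.   ]
 [ 0.998  0.063  0.   ]
 [ 0.    -0.    -1.   ]]
slide [-0.   0.1  9.8] roll 0.1 yaw 93.6
```

>>> step_arm(rows=[{"slide": [0, 0.1, 4], "roll": 0}, {"slide": [0, 0.1, 7], "roll": 0}, {"slide": [0, 0.1, 9], "roll": 0}, {"slide": [0, 0.1, 9.8], "roll": 0}, {"slide": [0, 0.1, 9.8], "roll": 0}, {"slide": [0, 0.1, 9.8], "roll": 0}])

```text
time: 62.52
position: [0.6348, 0.0053, 0.1981]
tool_rot: [[-0.061, 0.998, 0.002], [0.998, 0.061, 0.0], [0.0, 0.002, -1.0]]
contact_force: [-0.3, -0.4, -0.6]
opening: 0.0566
grip_force: 0.0
```

>>> step_arm(rows=[{"slide": [0, 0, 0], "roll": 0}, {"slide": [0, 0, 0], "roll": 0}, {"slide": [0, 0, 0], "roll": 0}, {"slide": [0, 0, 0], "roll": 0}, {"slide": [0, 0, 0], "roll": 0}, {"slide": [0, 0, 0], "roll": 0}, {"slide": [0, 0, 0], "roll": -1}, {"slide": [0, -0.1, 0], "roll": -2}, {"slide": [0, -0.1, 0], "roll": -2.3}, {"slide": [0, -0.1, 0], "roll": -2.3}], gripper=-1)

```text
time: 63.78
position: [0.6334, 0.0051, 0.197]
tool_rot: [[-0.101, 0.995, 0.0], [0.995, 0.101, 0.0], [0.0, 0.0, -1.0]]
contact_force: [3.9, 0.4, -3.0]
opening: 0.0126
grip_force: 40.1
```

Run:
```python
from h import *
st()
```

```text
t 63.77 p [0.6334 0.0051 0.197 ] f [ 3.9  0.4 -3. ] op 0.012568671701555663 g 40.12842232410918 q [ 0.68  0.52 -1.05  1.5   0.45  1.38 -0.3 ]
[[-0.101  0.995  0.   ]
 [ 0.995  0.101  0.   ]
 [ 0.     0.    -1.   ]]
```

Release, retreat and check numerically.

>>> step_arm(rows=[{"slide": [0, 0, 0], "roll": 0}, {"slide": [0, 0, 0], "roll": 0}, {"slide": [0, 0, 0], "roll": 0}, {"slide": [0, 0, 0], "roll": 0}, {"slide": [0, 0, -5], "roll": 0}, {"slide": [0, 0, -10], "roll": 0}, {"slide": [-5, -3, -10], "roll": 0}, {"slide": [-11, -6, -10], "roll": 0}, {"slide": [-17, -9, -10], "roll": 0}, {"slide": [-23, -12, -10], "roll": 0}, {"slide": [-28, -15, -10], "roll": 0}, {"slide": [-28, -15, -10], "roll": 0}], gripper=-0.2)

```text
time: 65.28
position: [0.5096, -0.2944, 0.2963]
tool_rot: [[-0.093, 0.996, -0.001], [0.996, 0.093, -0.001], [-0.001, -0.002, -1.0]]
contact_force: [0.4, 0.6, -0.1]
opening: 0.0347
grip_force: 0.0
```

Run:
```python
from h import *
st(); bardir(.215)
im=eyes.camera('top').astype(int); e=np.clip(im[...,0]-np.maximum(im[...,1],im[...,2])-10,0,None)
for r in((182,186),(187,191)):
  w=e[r[0]:r[1],237:248]; v,u=np.mgrid[r[0]:r[1],237:248]; p=((u*w).sum()/w.sum(),(v*w).sum()/w.sum()); q=ray('top',p,.022)
  print(np.round(p,2),[np.degrees(np.arctan2(y-q[1],x-q[0])).round(1) for x,y in((.6345,.006),(.6315,.0045))])
for n in('screwdriver','spanner_big','plug_a','carton','tape'):
    for d in nets.cut_out(n,'top'):
        if d['p']>.4: print(n,round(d['p'],2),*axis(d['pixels'],'top',{'carton':.046,'tape':.019}.get(n,.012)))
```

```text
t 65.28 p [ 0.5096 -0.2944  0.2963] f [ 0.4  0.6 -0.1] op 0.034685372350636505 g 0.0 q [ 1.28  0.35 -1.07  1.46  0.3   1.51  0.31]
[[-0.093  0.996 -0.001]
 [ 0.996  0.093 -0.001]
 [-0.001 -0.002 -1.   ]]
top 94.9 [0.6336 0.0069 0.215 ] 0.10973821854286503
scene 83.9 [ 0.6414 -0.0395  0.215 ] 0.010378884292270981
[241.63 183.94] [np.float64(5.2), np.float64(2.9)]
[241.98 188.43] [np.float64(5.2), np.float64(3.8)]
screwdriver 0.47 (0.3937, 0.2571) -89.4 0.156 0.018
screwdriver 0.42 (0.7661, 0.0023) -82.3 0.087 0.068
plug_a 0.49 (0.3972, -0.3524) -1.1 0.047 0.015
carton 0.82 (0.757, 0.0005) -81.3 0.085 0.066
tape 0.69 (0.4953, 0.1927) 1.8 0.06 0.059
```

```bash
python3 -c "
from workcell import ctrl
print(ctrl.finish_job())"
```

```text
the job is handed in; nothing more can be done
None
```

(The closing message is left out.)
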